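# Pack a toy tea cup mouth-down and lock it in with the hook-in panel

## Robot

A 7-joint arm with a two-finger parallel gripper is mounted at the origin on a cart in front of the work surface, level with it; the furniture and walls round the work are solid. World frame = base frame: x ahead of the robot, y to its left, z up, the work surface at z = 0. Lengths are in m, angles in rad, forces in N, time in s.
With the tool pointing down it reaches from about 0.425 to 0.925 m from the base axis. Payload 6.8 kg.
Tool frame: the origin (TCP) lies on the centre line of the jaws, within the pads' length; the fingertips stand 25 mm ahead of it and the grasp point (between the pads) lies 6 mm ahead of it; z points along the fingers, y is the line along which they close (so a half turn about z gives the same grasp; the last joint's range is limited). The gripper opens to 85 mm and grips with 20 to 120 N. Pads are 22 mm wide; open, the fingers measure 114 mm over their backs; the gripper's body (76 mm by 85 mm) begins 54 mm behind the grasp point. The pads swing forward as they close: fully open they stand 13 mm farther back than shut.
Start: joints at [-1.351, 0.477, 0.022, 1.555, -0.011, 1.109, -0.083], TCP at [0.217, 0.639, 0.236] pointing down, gripper open.
Joint ranges: [-2.96, 2.96], [-0.34, 2.1], [-1.41, 1.46], [0.24, 2.44], [-1.37, 4.51], [0.17, 1.92], [-2.96, 2.96]. Speed limits (rad/s): [2.39, 2.39, 3.14, 3.14, 3.14, 3.14, 3.14].

## Interface

Orientations are given as a rotation vector (axis times angle).
In Python, from bench import telemetry, grab_frame, job gives the robot as it stands.
- The arm moves only by the tool apply_moves, never from a script. Its argument "rows" is a list of rows, each a list of 2 entries, a list of its own where there are three numbers: the shift along the tool's x, y, z each as a share of 250 mm, from -1 to 1, then the turn, a rotation vector about the tool's x, y, z each as a share of pi rad, from -1 to 1. A call has 1 to 10 rows; each row is the pose to reach, as a shift and turn from the pose commanded when the call began, along the tool's axes at that moment, turning the shorter way round; what a row does not reach only later rows make up. A row lasts 1/8 s, in which the tool goes at most 62.5 mm and 10.7 degrees, less where a joint would pass 70% of its speed; a pose out of reach is approached as far as the arm can. A call with a number of a shift or a turn outside -1 to 1 is refused whole. A call with a gripper value outside its range is refused whole. "jaw" is the gripper's target within -1 to 1 (fully open at 1, half-way at 0, shut at -1), set as the call begins (left out, the last holds). The fingers move at their own pace and stop on an object; "newtons" is the grip in N (left out, the last holds). Time passes only in rows, so rows that repeat a pose let the fingers close. It gives the time, the measured TCP pose, the force, the opening and the grip force at its end, in the units of the state.
- telemetry.get_obs(): the state, without advancing time (a new reading comes with each control period).
- grab_frame(name): name is "scene" or "top" or "wrist"; returns a dict with "frame" (400x640x3 uint8, red, green, blue), "vertical_fov" (degrees; the focal length in pixels is half the picture's height over the tangent of half this angle, whatever the lens; pixels are square), "cx", "cy" (the principal point, pixels), "origin" and "attitude" of the camera in the world. Camera axes: x right, y up, looking along -z (the intrinsics and any distortion apply to the point x, -y, -z); pixel columns grow to the right and rows downward; lengths in m; the calibration is good to about 2 mm. A picture is of the moment at which its call begins. There is no depth.
- job.hand_in(): hands the job in; it is judged then, once.
The state is a dict: "clock": time; "joints": joint angles; "qvel": joint speeds; "tau": joint torques, N m; "tcp_pos": TCP position; "orientation": TCP orientation; "contact_force": force on the tool from outside, world axes, zero at the start; "moment": the same for the moment, N m; "grip_width": finger opening in m; "gripper_force": force on a finger pad.
Only numpy, scipy, OpenCV 4.12 (cv2) and the standard library are available. Lean on these libraries where they do the work, as an engineer would, in place of code of your own. Each camera call takes 0.05 s, during which the arm holds its last target. There are 200 camera calls.

## Task

Pack the pair of toy tea cups in the gift case: turn the pink cup over and stand it mouth-down in the middle of the empty bay, beside the purple cup. Then close the case with the teal panel: hook its long edge under the yellow lip at the back and swing it down over both cups until it lies flat and fully home on its ledge, with a cup's foot in each window. Leave the teapot and the red letter block where they are.

Things in the scene. Friction and masses are not known exactly. Their poses are not given: they have to be found in the camera images.
- pink_cup_center (a point): Pink toy cup, at first mouth-up on the counter at the left, handle on the robot's side. Point: on its axis, half-way up (14 mm from either end); +z foot to mouth, handle along -y. Hollow, 28 mm high, tapering from 44 mm across at the mouth to 28 mm at the foot, about 30 g. Let go on its foot's edge leaning 55 deg or more it tips on to its side and lies there; on its rim, mouth 50 deg or less from straight down, it tips mouth-down.
- purple_cup_center (a point): Purple toy cup, already mouth-down in its bay, same size and axes as the pink one. On both, the handle is 5 mm thick, reaches 31 mm from the cup's axis and runs from 4 to 25 mm above the foot.
- case_seat (a point): White open gift case, fixed, pink floor, outside 108 (x) by 195 mm (y). Point: its centre at the height of the ledge the panel lies on, 28 mm above the counter; +x to the back wall with the yellow lip, +y from the purple cup's bay to the empty one. Floor top is 5 mm above the counter; inside 98 by 185 mm; ledge 6.5 mm wide at the sides, 5 at the front; front and side walls end 4 mm above the ledge.
- lip_edge (a point): Middle of the free lower edge of the yellow lip on the case's back wall; axes as the case. The lip runs along the whole back, overhangs the inner face of the back wall (11 mm further along +x) and is 4 mm thick; this underside is 9.5 mm above the ledge, its top 41.5 mm above the counter.
- empty_bay (a point): Centre of the empty bay, on the case's floor (5 mm above the counter); axes as the case. It lies 38 mm along +y from the middle of the case.
- full_bay (a point): Centre of the purple cup's bay, on the case's floor; axes as the case. It lies 38 mm along -y from the middle of the case.
- panel_base (a point): Teal panel, at first flat on the counter, long side about along the robot's x. 92 (its x) by 178 mm (its y), 4 mm thick, two round windows 37 mm across at y = +38 and -38 mm. Point: middle of its underside, +z up. Either long edge may go under the lip, tilted up to 25 deg. Its underside comes to lie 23 mm above the case floor, clear of the handles; a foot enters a window, a mouth cannot.
- panel_fin (a point): Middle of the yellow upright pull fin in the centre of the panel, 16.5 mm above its underside; axes as the panel. Fin 10 mm thick (panel's x), 34 mm long (panel's y), standing 25 mm above the panel's upper face. Panel with fin about 70 g.
- toy_teapot: Green toy teapot, 67x115x70 mm, bystander; origin at its underside.
- letter_block1: Red toy block, 31 mm, bystander; origin at its underside.
Mind the look-alikes: they are no part of the job. What is shaped like the part that bears pink_cup_center but orange is not meant.

How it is judged:
At the end, for the whole second after the job is handed in: both cups mouth-down (within 8 degrees), centres within 7 mm of their bays' centres along each case axis, standing on the floor; panel under the lip and flat on the ledge: height within 2.5 mm, centred within 5 mm along each axis, tilt under 0.04 rad, square within 0.06 rad; all staying so (angle between each of pink_cup_center, purple_cup_center's own z axis and vertical above 3 rad and x of pink_cup_center in the frame of empty_bay between -0.007 and 0.007 m and y of pink_cup_center in the frame of empty_bay between -0.007 and 0.007 m and z of pink_cup_center in the frame of empty_bay between 0.01 and 0.018 m and x of purple_cup_center in the frame of full_bay between -0.007 and 0.007 m and y of purple_cup_center in the frame of full_bay between -0.007 and 0.007 m and z of purple_cup_center in the frame of full_bay between 0.01 and 0.018 m and x of panel_base in the frame of case_seat between -0.005 and 0.005 m and y of panel_base in the frame of case_seat between -0.005 and 0.005 m and z of panel_base in the frame of case_seat between -0.002 and 0.0025 m and angle between panel_base's own z axis and vertical below 0.04 rad and angle between the x axis of panel_base and the x axis of case_seat, either way round below 0.06 rad); the robot touches nothing.
It fails at once if a bystander (the teapot or the red block) is moved more than 3 cm (distance of any of toy_teapot, letter_block1 from where it was at the start of the episode above 0.03 m).
It also fails if it takes over 72 s, if anything falls off the work surface, if the arm or the gripper's body presses on something with over 40 N, if the wrist force passes 120 N, or if a joint passes its speed limit or range.

## Working session

There is one attempt and no reset: what is moved stays moved. The work goes in short steps, Python scripts to look and compute and a tool call to move; the robot and the scene stay as the last step left them, time stands still between calls to the robot, and variables do not carry over. Pictures are saved under pics/ and viewed, at most 10 in all, crops included, and the job is handed in when it is done.

Besides the shell and the picture viewer there is one more tool, called after "Call:" in YAML: its name, and indented under it one key for each argument. apply_moves: Moves the arm, as the interface text tells. Its arguments: {"type":"object","properties":{"rows":{"type":"array"},"jaw":{"type":"number"},"newtons":{"type":"number"}},"required":["rows"]}

```bash
mkdir -p pics; ls
python3 - <<'E'
from bench import telemetry, grab_frame, job
import cv2
print(telemetry.get_obs())
for n in ("scene","top","wrist"):
    f=grab_frame(n); cv2.imwrite(f"pics/{n}0.png",f["frame"][:,:,::-1])
    print(n,{k:v for k,v in f.items() if k!="frame"})
E
```

```text
pics
{'clock': 0.0, 'joints': array([-1.35110336,  0.47783093,  0.02236389,  1.55643946, -0.01153619,
        1.10927155, -0.08312318]), 'qvel': array([-1.51945742e-03, -4.98661213e-04,  1.03546752e-03, -2.89478976e-04,
        4.89494224e-04,  1.55798551e-05,  6.99008051e-04]), 'tau': array([-8.88783998e-04, -5.96460235e+01,  1.60761025e+00, -2.81203169e+01,
        1.25549655e-02,  9.31901392e-03,  2.87253170e-05]), 'tcp_pos': array([0.21715213, 0.63851347, 0.23481054]), 'orientation': array([-5.12624320e-01, -3.09930021e+00,  2.84592262e-03]), 'contact_force': array([ 0.23277949,  1.05820867, -0.00934815]), 'moment': array([-0.01464121, -0.01358965, -0.01125381]), 'gripper_force': 0.0, 'grip_width': 0.08537536672290273}
scene {'vertical_fov': 48.40709793403438, 'cx': 322.6776815169175, 'cy': 198.83937183168538, 'origin': array([ 0.03535497, -0.63877694,  0.78042823]), 'attitude': array([ 0.83356662, -0.27505725, -0.63202182])}
top {'vertical_fov': 56.255415224195076, 'cx': 319.124592731329, 'cy': 195.19956063535017, 'origin': array([0.46095969, 0.04640878, 1.23017612]), 'attitude': array([ 0.04585232, -0.04026506, -1.55534027])}
wrist {'vertical_fov': 63.708059004769424, 'cx': 320.4672754049344, 'cy': 198.15290878916116, 'origin': array([0.1507267 , 0.66086214, 0.37253002]), 'attitude': array([-0.24169365, -0.17152434,  1.23401728])}
```

View pics/scene0.png

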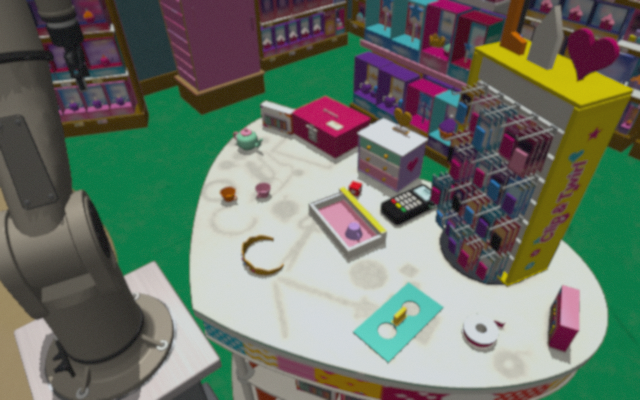

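View pics/top0.png

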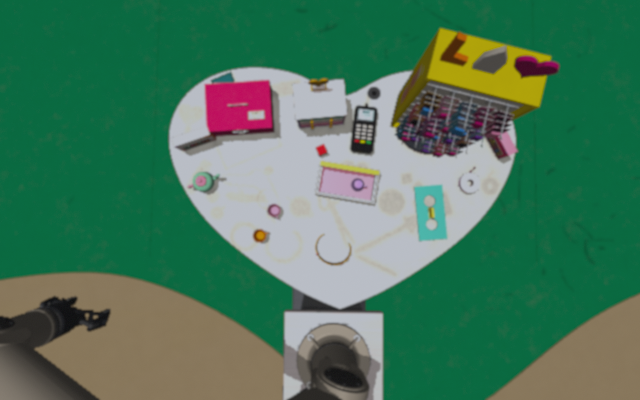

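The top view shows the pink cup at (274,210) and the orange look-alike at (260,236). The purple cup is at (358,185) in the white case (348,184), whose yellow lip is on the far side. The teal panel is at (430,213), the red block at (321,150) and the teapot at (205,181).
Candidates for the pink cup are pink (274,210), orange (260,236), purple (358,185) and the teapot's pink lid (202,181). The description picks (274,210).

```bash
cat > h.py <<'E'
import numpy as np, cv2
from scipy.spatial.transform import Rotation as R
from bench import telemetry, grab_frame, job
def grab(n,save=None):
    f=grab_frame(n)
    if save: cv2.imwrite(f"pics/{save}.png",f["frame"][:,:,::-1])
    return f
def foc(f): return f["frame"].shape[0]/2/np.tan(np.radians(f["vertical_fov"])/2)
def ray(f,u,v):
    d=np.array([(u-f["cx"])/foc(f),-(v-f["cy"])/foc(f),-1.])
    return R.from_rotvec(f["attitude"]).apply(d)
def plane(f,u,v,z):
    d=ray(f,u,v); o=f["origin"]; return o+d*(z-o[2])/d[2]
def proj(f,p):
    q=R.from_rotvec(f["attitude"]).inv().apply(np.asarray(p,float)-f["origin"]); k=foc(f)
    return np.array([f["cx"]+k*q[0]/-q[2], f["cy"]-k*q[1]/-q[2]])
def tri(fs,uvs):
    A=0;b=0
    for f,(u,v) in zip(fs,uvs):
        d=ray(f,u,v);d/=np.linalg.norm(d);P=np.eye(3)-np.outer(d,d);A=A+P;b=b+P@f["origin"]
    return np.linalg.solve(A,b)
def blobs(f,lo,hi,amin=15,box=None):
    hsv=cv2.cvtColor(f["frame"],cv2.COLOR_RGB2HSV); m=cv2.inRange(hsv,np.array(lo),np.array(hi))
    if box: z=np.zeros_like(m); x0,y0,x1,y1=box; z[y0:y1,x0:x1]=m[y0:y1,x0:x1]; m=z
    cs,_=cv2.findContours(m,cv2.RETR_EXTERNAL,cv2.CHAIN_APPROX_NONE)
    return sorted([c for c in cs if cv2.contourArea(c)>=amin],key=cv2.contourArea,reverse=True)
E
python3 - <<'E'
from h import *
t=grab("top");s=grab("scene")
def rep(name,f,lo,hi,box,z):
    for c in blobs(f,lo,hi,10,box)[:2]:
        (cx,cy),wh,a=cv2.minAreaRect(c)
        m=cv2.moments(c); u,v=m["m10"]/m["m00"],m["m01"]/m["m00"]
        print(name,cv2.contourArea(c),"rect",np.round([cx,cy,*wh,a],1),"cen",round(u,1),round(v,1),plane(f,u,v,z).round(4), "corners",[plane(f,*p,z)[:2].round(3).tolist() for p in cv2.boxPoints(((cx,cy),wh,a))])
for n,f,b in (("top",t,dict(cup=(264,200,285,221),pur=(345,175,370,197),pan=(405,180,450,245),lip=(315,155,385,185),case=(310,155,385,210))),("scene",s,dict(cup=(250,178,275,203),pur=(335,215,370,245),pan=(345,275,450,365),lip=(335,180,390,240),case=(300,180,390,262)))):
    rep(n+" pink",f,(140,50,60),(179,255,255),b["cup"],.02)
    rep(n+" purple",f,(120,60,60),(148,255,255),b["pur"],.02)
    rep(n+" teal",f,(75,80,80),(98,255,255),b["pan"],.004)
    rep(n+" yel",f,(20,120,100),(35,255,255),b["lip"],.0415)
    rep(n+" finyel",f,(18,100,100),(35,255,255),b["pan"],.029)
a=t["frame"][150:250,230:460];b=s["frame"][170:370,210:460]
cv2.imwrite("pics/crop1.png",np.vstack([cv2.resize(a,(690,300)),cv2.resize(b,(690,300))[:, :]])[:,:,::-1])
E
```

```text
top pink 98.5 rect [273.5 210.5  11.   11.   90. ] cen 273.8 210.3 [0.4764 0.1969 0.02  ] corners [[0.493, 0.216], [0.494, 0.181], [0.458, 0.18], [0.458, 0.215]]
top purple 86.0 rect [357.5 184.   10.   11.   90. ] cen 357.4 184.2 [ 0.5652 -0.0723  0.02  ] corners [[0.582, -0.055], [0.582, -0.09], [0.55, -0.091], [0.549, -0.055]]
top teal 1403.5 rect [430.2 212.4  53.8  27.6  84.6] cen 430.3 212.4 [ 0.4774 -0.313   0.004 ] corners [[0.56, -0.26], [0.57, -0.35], [0.395, -0.366], [0.386, -0.276]]
top yel 166.5 rect [349.9 168.1  57.    3.9   9.5] cen 350.1 168.2 [ 0.614  -0.0465  0.0415] corners [[0.622, 0.045], [0.634, 0.043], [0.607, -0.137], [0.594, -0.135]]
top finyel 27.5 rect [431.  212.5   9.    4.   90. ] cen 431.1 212.4 [ 0.4771 -0.3083  0.029 ] corners [[0.491, -0.302], [0.491, -0.315], [0.463, -0.314], [0.462, -0.302]]
scene pink 141.5 rect [262.5 190.   14.   13.   90. ] cen 262.6 189.5 [0.4748 0.197  0.02  ] corners [[0.476, 0.232], [0.504, 0.21], [0.471, 0.16], [0.444, 0.182]]
scene purple 169.0 rect [353.  230.5  15.   14.   90. ] cen 353.3 231.1 [ 0.5597 -0.077   0.02  ] corners [[0.564, -0.044], [0.591, -0.066], [0.557, -0.104], [0.531, -0.083]]
scene teal 3261.0 rect [398.  319.5  46.   79.9  45. ] cen 397.5 321.2 [ 0.4694 -0.3157  0.004 ] corners [[0.384, -0.278], [0.577, -0.249], [0.566, -0.351], [0.386, -0.368]]
scene yel 275.0 rect [362.  209.5  60.    6.3  47.8] cen 361.8 209.4 [ 0.6113 -0.0489  0.0415] corners [[0.619, 0.046], [0.64, 0.052], [0.605, -0.135], [0.587, -0.138]]
scene finyel 115.5 rect [400.3 315.8   8.5  19.1  45. ] cen 399.4 316.0 [ 0.467  -0.3199  0.029 ] corners [[0.448, -0.315], [0.491, -0.309], [0.49, -0.327], [0.447, -0.332]]
```

View pics/crop1.png

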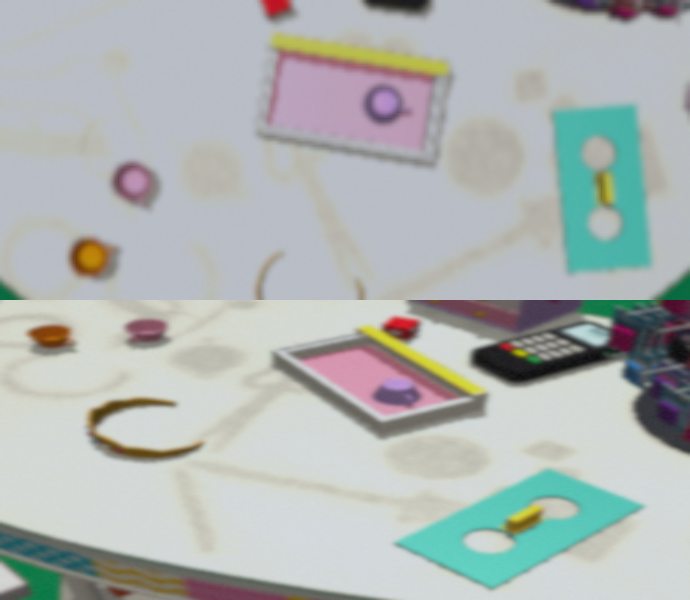

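The pink cup is confirmed: in the crop it is the pink one, clear of the orange one, at about (0.476, 0.197). I'll add a planner helper and start moving.

```bash
cat >> h.py <<'E'
D=np.pi/180
def ori(yaw,T,flip=True):
    "tool down, plane heading yaw (deg), T>0: z swings towards -heading; flip: tool x points to -heading"
    return R.from_euler('z',yaw*D)*R.from_euler('y',T*D)*(R.from_euler('z',np.pi) if flip else R.identity())*R.from_euler('x',np.pi)
def plan(p,o,nmax=None,grasp=False):
    s=telemetry.get_obs(); Rc=R.from_rotvec(s["orientation"])
    p=np.array(p,float)
    if grasp: p=p-o.apply([0,0,.006])
    d=Rc.inv().apply(p-s["tcp_pos"])/.25; w=(Rc.inv()*o).as_rotvec()/np.pi
    print("t",round(s["clock"],2),"shift",d.round(4).tolist(),"turn",w.round(4).tolist(),"rows>=",round(max(np.linalg.norm(d)*4,np.linalg.norm(w)*180/10.7),1),"j",s["joints"].round(2).tolist())
    return d,w
E
python3 - <<'E'
from h import *
plan([.46,.19,.17],ori(22,0))
E
```

```text
t 0.25 shift [-1.4973, -1.3867, 0.2626] turn [-0.0003, -0.0001, -0.2266] rows>= 8.2 j [-1.35, 0.48, 0.02, 1.56, -0.01, 1.11, -0.08]
```

Call:
apply_moves:
  rows:
    - [[-0.85, -0.8, 0.1], [0, 0, -0.15]]
    - [[-0.85, -0.8, 0.1], [0, 0, -0.15]]
    - [[-0.85, -0.8, 0.1], [0, 0, -0.15]]
    - [[-0.85, -0.8, 0.1], [0, 0, -0.15]]
    - [[-0.85, -0.8, 0.1], [0, 0, -0.15]]

```text
clock: 0.88
tcp_pos: [0.3555, 0.3781, 0.2107]
orientation: [-0.221, 3.134, -0.001]
contact_force: [0.7, 0.6, 0.2]
grip_width: 0.0853
gripper_force: 0.0
```

Run:
```python
from h import *
plan([.46,.19,.17],ori(22,0))
```

```text
t 0.88 shift [-0.3082, -0.8035, 0.1632] turn [-0.0002, 0.0, -0.0775] rows>= 3.5 j [-0.93, 0.25, -0.0, 1.95, 0.0, 0.94, 0.77]
```

Call:
apply_moves:
  rows:
    - [[-0.3, -0.8, 0.16], [0, 0, -0.078]]
    - [[-0.3, -0.8, 0.16], [0, 0, -0.078]]
    - [[-0.3, -0.8, 0.16], [0, 0, -0.078]]
    - [[-0.3, -0.8, 0.16], [0, 0, -0.078]]
    - [[-0.3, -0.8, 0.16], [0, 0, -0.078]]
    - [[-0.3, -0.8, 0.16], [0, 0, -0.078]]

```text
clock: 1.62
tcp_pos: [0.4567, 0.1949, 0.1709]
orientation: [-0.607, 3.082, 0.001]
contact_force: [-0.3, 0.5, -0.5]
grip_width: 0.0856
gripper_force: 0.0
```

Run:
```python
from h import *
f=grab("wrist","w1"); print({k:v for k,v in f.items() if k!="frame"}, telemetry.get_obs()["tcp_pos"],telemetry.get_obs()["orientation"],proj(f,[.476,.197,.02]))
for c in blobs(f,(140,40,60),(179,255,255),60)[:4]:
    x,y,w,h=cv2.boundingRect(c); print(x,y,w,h,cv2.contourArea(c),plane(f,x+w/2,y+h/2,.028).round(4))
```

```text
{'vertical_fov': 63.708059004769424, 'cx': 320.4672754049344, 'cy': 198.15290878916116, 'origin': array([0.39169813, 0.16805408, 0.3085226 ]), 'attitude': array([-0.18155881, -0.27325013,  1.94443007])} [0.45653187 0.19543307 0.17099286] [-6.09204458e-01  3.08171439e+00  1.10018826e-03] [314.58507134 204.85955664]
0 135 146 137 8720.0 [ 0.5556 -0.0077  0.028 ]
292 172 47 58 1692.0 [0.4699 0.1956 0.028 ]
492 375 24 21 294.0 [0.5864 0.4639 0.028 ]
```

View pics/w1.png

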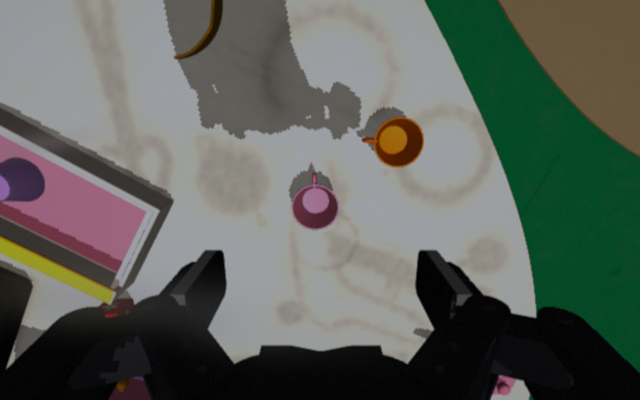

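The wrist view shows the pink cup's rim centred near (315.5,206.5), with its handle pointing straight up in the image (315,178), towards the robot and in line with the tool. The orange cup is at (400,140). I'll grip the handle, which is a flat 5 mm plate.

```bash
cat >> h.py <<'E'
def hd(yaw): return np.array([np.cos(yaw*D),np.sin(yaw*D),0])
E
python3 - <<'E'
from h import *
f=grab("wrist")
hsv=cv2.cvtColor(f["frame"],cv2.COLOR_RGB2HSV); m=cv2.inRange(hsv,np.array((140,40,60)),np.array((179,255,255)))
m=m[165:235,285:345]; rows=[(y+165,np.flatnonzero(m[y])[[0,-1]]+285,int((m[y]>0).sum())) for y in range(70) if m[y].any()]
print([(y,a.tolist()) for y,a,n in rows][::4])
c=plane(f,315.5,206.5,.028); print("rim c",c, "width",np.linalg.norm(plane(f,292,206,.028)-plane(f,339,206,.028)),"near/far",plane(f,315,230,.028))
h1=plane(f,314.5,175,.014);print("handle",h1,np.linalg.norm(h1[:2]-c[:2]),"yaw",np.degrees(np.arctan2(*(c-h1)[1::-1])))
yaw=22; g=c-hd(yaw)*.034
for z in (.09,.024): g[2]=z; plan(g,ori(yaw,-16),grasp=True)
E
```

```text
[(172, [313, 314]), (176, [312, 315]), (180, [311, 315]), (184, [309, 319]), (188, [300, 328]), (192, [296, 332]), (196, [293, 335]), (200, [292, 336]), (204, [291, 337]), (208, [291, 338]), (212, [292, 337]), (216, [293, 336]), (220, [296, 333]), (224, [300, 329]), (228, [307, 321])]
rim c [0.47467471 0.19813382 0.028     ] width 0.04290808573044528 near/far [0.49614142 0.20633762 0.028     ]
handle [0.45064921 0.18717976 0.014     ] 0.026404851812004304 yaw 24.509894016310646
t 1.73 shift [0.0716, -0.0176, 0.3009] turn [0.0005, -0.0887, 0.0022] rows>= 1.5 j [-0.59, 0.26, 0.07, 2.04, -0.02, 0.83, 1.46]
t 1.73 shift [0.0717, -0.0178, 0.5649] turn [0.0005, -0.0887, 0.0022] rows>= 2.3 j [-0.59, 0.26, 0.07, 2.04, -0.02, 0.83, 1.46]
```

Call:
apply_moves:
  rows:
    - [[0.07, -0.017, 0.2], [0, -0.089, 0.004]]
    - [[0.07, -0.017, 0.3], [0, -0.089, 0.004]]
    - [[0.07, -0.017, 0.3], [0, -0.089, 0.004]]
    - [[0.07, -0.017, 0.3], [0, -0.089, 0.004]]
    - [[0.07, -0.017, 0.3], [0, -0.089, 0.004]]
    - [[0.07, -0.017, 0.3], [0, -0.089, 0.004]]
  jaw: -0.4
  newtons: 40

```text
clock: 2.48
tcp_pos: [0.4439, 0.1845, 0.0969]
orientation: [-0.535, 2.814, 0.079]
contact_force: [-0.3, 0.8, 0.3]
grip_width: 0.0257
gripper_force: 0.0
```

Run:
```python
from h import *
f=grab("wrist","w2")
yaw=23; c=np.array([.4747,.1985,0]); g=c-hd(yaw)*.034
for p in (g+[0,0,.024],): print(proj(f,p)); plan(p,ori(yaw,-16),grasp=True)
print(telemetry.get_obs()["grip_width"])
```

```text
[321.63169042 184.59465535]
t 2.52 shift [0.0794, 0.0033, 0.2554] turn [-0.0016, 0.0006, -0.008] rows>= 1.1 j [-0.65, 0.26, 0.1, 2.34, 0.08, 0.27, 1.33]
0.025894888032678164
```

View pics/w2.png

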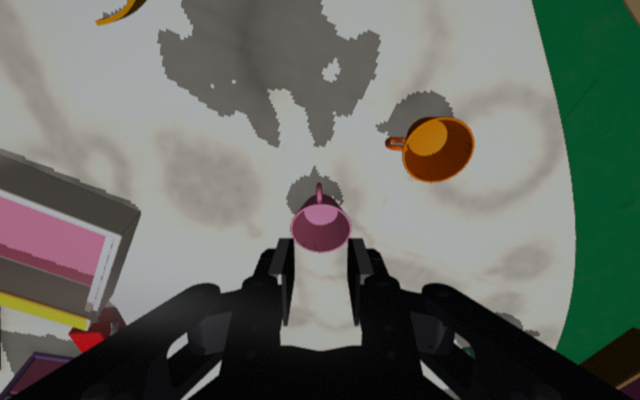

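The wrist view shows the handle centred between the jaws at (319,190). Joints 4 and 6 are close to their limits, so I'll use less tilt for the grasp.

Run:
```python
from h import *
yaw=23; c=np.array([.4747,.1985,0]); g=c-hd(yaw)*.034
plan(g+[0,0,.023],ori(yaw,-6),grasp=True)
```

```text
t 2.52 shift [0.0763, 0.0034, 0.2596] turn [-0.0009, 0.0561, -0.0081] rows>= 1.1 j [-0.65, 0.26, 0.1, 2.34, 0.08, 0.27, 1.33]
```

Call:
apply_moves:
  rows:
    - [[0.076, 0.0034, 0.0], [0, 0.056, -0.008]]
    - [[0.076, 0.0034, 0.06], [0, 0.056, -0.008]]
    - [[0.076, 0.0034, 0.12], [0, 0.056, -0.008]]
    - [[0.076, 0.0034, 0.18], [0, 0.056, -0.008]]
    - [[0.076, 0.0034, 0.23], [0, 0.056, -0.008]]
    - [[0.076, 0.0034, 0.26], [0, 0.056, -0.008]]
    - [[0.076, 0.0034, 0.26], [0, 0.056, -0.008]]

```text
clock: 3.4
tcp_pos: [0.4415, 0.1842, 0.0275]
orientation: [-0.606, 2.979, 0.026]
contact_force: [0.8, -0.7, 0.4]
grip_width: 0.0258
gripper_force: 0.0
```

Run:
```python
from h import *
yaw=23; c=np.array([.4747,.1985,0]); g=c-hd(yaw)*.034
plan(g+[0,0,.023],ori(yaw,-6),grasp=True)
f=grab("wrist","w3")
for c in blobs(f,(140,40,60),(179,255,255),60)[:4]: print(cv2.boundingRect(c))
```

```text
t 3.4 shift [-0.0067, 0.0005, -0.0052] turn [-0.001, -0.0006, -0.0001] rows>= 0.0 j [-0.55, 0.45, 0.02, 2.24, 0.02, 0.34, 1.41]
(279, 257, 81, 94)
(0, 318, 19, 61)
```

Call:
apply_moves:
  rows:
    - [[0, 0, -0.005], [0, 0, 0]]
    - [[0, 0, -0.005], [0, 0, 0]]
    - [[0, 0, -0.005], [0, 0, 0]]
    - [[0, 0, -0.005], [0, 0, 0]]
    - [[0, 0, -0.005], [0, 0, 0]]
  jaw: -1

```text
clock: 4.08
tcp_pos: [0.4416, 0.1842, 0.0294]
orientation: [-0.605, 2.978, 0.027]
contact_force: [0.4, 0.2, -0.2]
grip_width: -0.0002
gripper_force: 0.0
```

Run:
```python
from h import *
f=grab("wrist","w4")
```

```text
(no output)
```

View pics/w4.png

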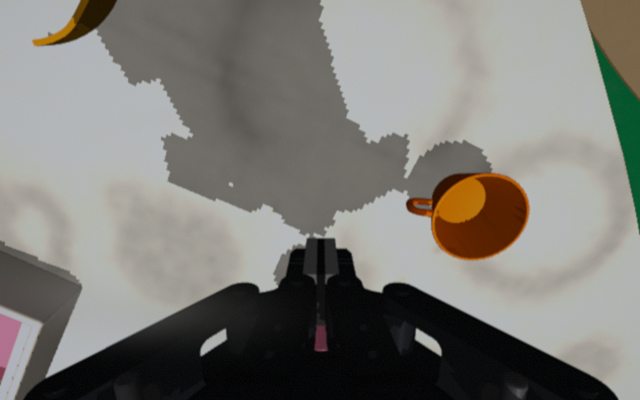

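Run:
```python
from h import *
f=grab("wrist"); s=telemetry.get_obs()
c=np.array([.4747,.1985,.028]); print("rim near",proj(f,c-hd(23)*.022),"rim far",proj(f,c+hd(23)*.022),"left",proj(f,c+hd(113)*.022),proj(f,c-hd(113)*.022))
Rc=R.from_rotvec(s["orientation"]); 
for k in (-.012,0,.012): print("tip edge x",k,proj(f,s["tcp_pos"]+Rc.apply([k,0,.025])))
a=cv2.imread("pics/w3.png")[200:400,200:440]; b=cv2.imread("pics/w4.png")[200:400,200:440]
cv2.imwrite("pics/w34.png",cv2.resize(np.hstack([a,b]),None,fx=1.6,fy=2))
```

```text
rim near [320.98021956 284.42965731] rim far [321.04983667 351.61355423] left [363.59360457 319.6967836 ] [278.46935263 319.65632631]
tip edge x -0.012 [320.57585226 260.16504234]
tip edge x 0 [320.55952673 240.19466638]
tip edge x 0.012 [320.54257732 219.46113393]
```

View pics/w34.png

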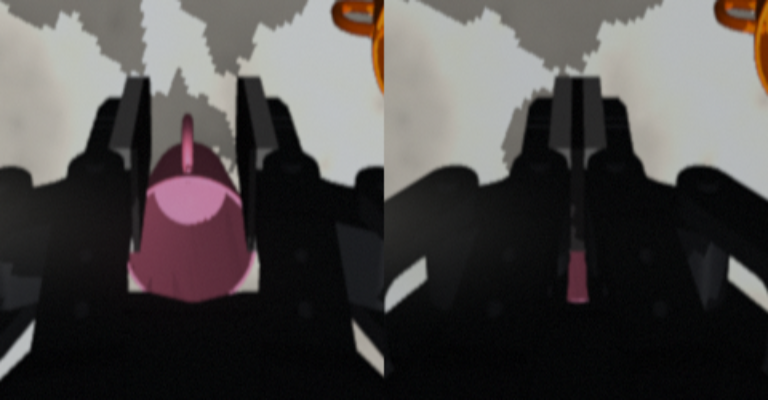

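Call:
apply_moves:
  rows:
    - [[0.0, 0, 0.005], [0, 0, 0]]
    - [[0.0, 0, 0.012], [0, 0, 0]]
    - [[0.0, 0, 0.018], [0, 0, 0]]
    - [[0.0, 0, 0.018], [0, 0, 0]]

```text
clock: 4.68
tcp_pos: [0.4418, 0.1843, 0.0246]
orientation: [-0.605, 2.979, 0.027]
contact_force: [-0.3, -0.7, 0.6]
grip_width: -0.0001
gripper_force: 0.5
```

Run:
```python
from h import *
f=grab("wrist"); s=telemetry.get_obs(); Rc=R.from_rotvec(s["orientation"]); print(s["tcp_pos"],s["contact_force"])
for x in (-.011,0,.005,.011):
  print(x,[(z,round(proj(f,s["tcp_pos"]+Rc.apply([x,0,z]))[1],1)) for z in (-.005,.005,.015,.025)])
```

```text
[0.44189293 0.18438236 0.0247325 ] [-0.09055008  0.09575192  1.34295112]
-0.011 [(-0.005, np.float64(288.2)), (0.005, np.float64(277.3)), (0.015, np.float64(267.5)), (0.025, np.float64(258.9))]
0 [(-0.005, np.float64(266.9)), (0.005, np.float64(257.0)), (0.015, np.float64(248.3)), (0.025, np.float64(240.5))]
0.005 [(-0.005, np.float64(256.9)), (0.005, np.float64(247.6)), (0.015, np.float64(239.3)), (0.025, np.float64(232.0))]
0.011 [(-0.005, np.float64(244.7)), (0.005, np.float64(236.0)), (0.015, np.float64(228.3)), (0.025, np.float64(221.6))]
```

Call:
apply_moves:
  rows:
    - [[0.0, 0, -0.012], [0, 0, 0]]
    - [[0.0, 0, -0.012], [0, 0, 0]]
    - [[0.0, 0, -0.012], [0, 0, 0]]
    - [[0.0, 0, -0.012], [0, 0, 0]]
  jaw: -0.4

```text
clock: 5.22
tcp_pos: [0.4417, 0.1843, 0.0279]
orientation: [-0.605, 2.978, 0.027]
contact_force: [0.1, 0.4, -0.2]
grip_width: 0.0254
gripper_force: 0.0
```

Run:
```python
from h import *
f=grab("wrist","w5"); s=telemetry.get_obs(); print(s["tcp_pos"],s["grip_width"])
for c in blobs(f,(140,40,60),(179,255,255),60)[:4]: print(cv2.boundingRect(c))
```

```text
[0.44172375 0.18428534 0.02781859] 0.02580110488090642
(280, 259, 82, 92)
(0, 317, 19, 63)
```

Call:
apply_moves:
  rows:
    - [[-0.016, 0, 0], [0, 0, 0]]
    - [[-0.036, 0, 0], [0, 0, 0]]
    - [[-0.036, 0, 0], [0, 0, 0]]

```text
clock: 5.65
tcp_pos: [0.4506, 0.1882, 0.0289]
orientation: [-0.605, 2.978, 0.027]
contact_force: [0.1, 0.3, 0.1]
grip_width: 0.0258
gripper_force: 0.0
```

Call:
apply_moves:
  rows:
    - [[0, 0, 0], [0, 0, 0]]
    - [[0, 0, 0], [0, 0, 0]]
    - [[0, 0, 0], [0, 0, 0]]
    - [[0, 0, 0], [0, 0, 0]]
  jaw: -1

```text
clock: 6.15
tcp_pos: [0.4499, 0.1878, 0.0288]
orientation: [-0.605, 2.978, 0.027]
contact_force: [-0.3, 0.1, -0.2]
grip_width: 0.0003
gripper_force: 0.2
```

Run:
```python
from h import *
f=grab("wrist"); a=f["frame"][200:400,200:440,::-1]; t=grab("scene")
b=t["frame"][150:230,200:296,::-1]
cv2.imwrite("pics/w6.png",np.hstack([cv2.resize(a,(400,333)),cv2.resize(b,(400,333),interpolation=cv2.INTER_CUBIC)]))
for c in blobs(grab("top"),(140,50,60),(179,255,255),10,(255,190,295,225)): print(cv2.boundingRect(c),cv2.contourArea(c))
```

```text
(268, 204, 12, 9) 43.0
```

View pics/w6.png

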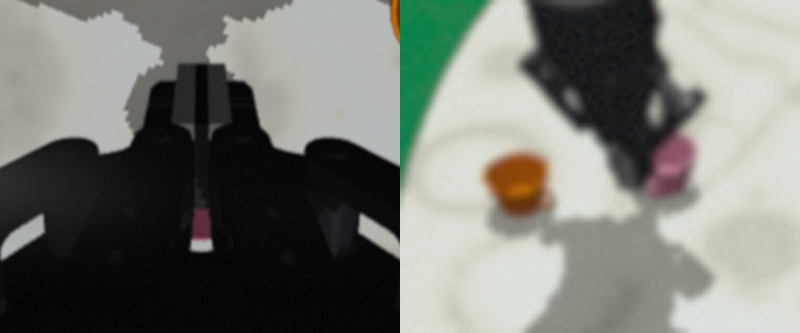

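Run:
```python
from h import *
f=grab("scene"); s=telemetry.get_obs(); Rc=R.from_rotvec(s["orientation"])
for z in (0,.005,.025):
  for x in (-.011,.011): print(z,x,proj(f,s["tcp_pos"]+Rc.apply([x,0,z])).round(1))
g=cv2.cvtColor(f["frame"],cv2.COLOR_RGB2GRAY)
for v in range(180,202,2): print(v,g[v,240:280].tolist())
```

```text
0 -0.011 [258.5 189.8]
0 0.011 [253.8 195.1]
0.005 -0.011 [258.8 191.1]
0.005 0.011 [254.2 196.4]
0.025 -0.011 [260.1 196.3]
0.025 0.011 [255.5 201.7]
180 [186, 144, 102, 78, 81, 74, 58, 38, 31, 23, 24, 22, 26, 26, 24, 26, 32, 31, 34, 44, 62, 71, 57, 38, 32, 42, 73, 115, 155, 181, 194, 203, 205, 210, 213, 215, 216, 215, 217, 216]
182 [219, 211, 197, 189, 190, 176, 138, 87, 49, 31, 26, 26, 23, 25, 31, 29, 31, 29, 28, 29, 27, 29, 28, 35, 49, 68, 100, 130, 156, 177, 191, 204, 210, 214, 218, 219, 220, 219, 221, 218]
184 [221, 221, 220, 221, 220, 216, 195, 154, 108, 69, 54, 49, 41, 36, 32, 20, 27, 26, 29, 24, 29, 33, 46, 64, 84, 93, 102, 104, 113, 130, 164, 197, 213, 217, 220, 220, 221, 220, 219, 219]
186 [220, 221, 222, 221, 222, 221, 220, 212, 184, 137, 95, 75, 60, 48, 39, 31, 28, 27, 29, 32, 42, 63, 80, 95, 103, 103, 106, 106, 106, 116, 145, 183, 210, 217, 220, 221, 221, 219, 217, 215]
188 [220, 220, 221, 222, 223, 222, 223, 219, 206, 162, 108, 73, 63, 67, 59, 50, 35, 28, 27, 34, 56, 80, 98, 104, 108, 107, 106, 110, 115, 127, 157, 193, 213, 219, 221, 220, 220, 218, 214, 209]
190 [219, 
[... 474 characters left out ...]
3, 95, 84, 79, 76, 75, 76, 83, 114, 149, 167, 189, 204, 210, 212, 216, 218, 220, 220, 221]
196 [221, 220, 222, 222, 222, 222, 221, 219, 220, 219, 215, 207, 195, 181, 164, 147, 122, 113, 116, 114, 108, 97, 93, 88, 89, 96, 100, 110, 122, 134, 140, 163, 196, 213, 218, 220, 220, 221, 221, 220]
198 [222, 221, 223, 222, 223, 222, 221, 220, 219, 217, 215, 213, 209, 205, 203, 195, 170, 146, 134, 131, 126, 122, 125, 126, 130, 130, 132, 135, 137, 147, 164, 189, 211, 219, 220, 221, 222, 221, 221, 219]
200 [220, 219, 217, 219, 219, 220, 218, 213, 212, 209, 211, 209, 208, 207, 205, 200, 189, 163, 142, 138, 138, 144, 149, 149, 148, 155, 163, 170, 186, 199, 211, 218, 220, 221, 221, 219, 218, 218, 217, 216]
```

Call:
apply_moves:
  rows:
    - [[0.06, 0, 0], [0, 0, 0]]
    - [[0.12, 0, 0], [0, 0, 0]]
    - [[0.12, 0, 0.018], [0, 0, 0]]
    - [[0.12, 0, 0.026], [0, 0, 0]]
    - [[0.12, 0, 0.026], [0, 0, 0]]

```text
clock: 6.98
tcp_pos: [0.4235, 0.1767, 0.0191]
orientation: [-0.605, 2.978, 0.027]
contact_force: [0.7, 0.6, -0.2]
grip_width: -0.0001
gripper_force: 0.0
```

Run:
```python
from h import *
import time
for i in range(4):
    f=grab("wrist"); s=telemetry.get_obs(); print(s["tcp_pos"],s["contact_force"].round(2),s["gripper_force"])
for c in blobs(f,(140,40,60),(179,255,255),60)[:4]: print(cv2.boundingRect(c))
print(proj(f,[.4747,.1985,.028]),proj(f,np.array([.4747,.1985,.028])+.022*hd(23)))
```

```text
[0.42352192 0.17663988 0.01914632] [-0.11 -0.04  0.29] 0.0
[0.42349505 0.17658105 0.01919324] [-0.04 -0.12 -0.05] 0.0
[0.42344787 0.17654808 0.01920679] [-0.25  0.57  1.03] 0.0
[0.42338091 0.17654517 0.01923812] [ 0.17 -0.06  0.39] 0.0
(0, 361, 18, 39)
(314, 336, 14, 16)
[321.03193149 364.29649613] [321.06691454 394.47604024]
```

Call:
apply_moves:
  rows:
    - [[0, 0, 0.012], [0, 0, 0]]
    - [[0, 0, 0.024], [0, 0, 0]]
    - [[0, 0, 0.032], [0, 0, 0]]
    - [[0, 0, 0.032], [0, 0, 0]]

```text
clock: 7.68
tcp_pos: [0.4238, 0.1766, 0.011]
orientation: [-0.605, 2.979, 0.027]
contact_force: [-0.1, 0.3, 0.5]
grip_width: 0.0001
gripper_force: 0.0
```

Call:
apply_moves:
  rows:
    - [[0, 0, 0.006], [0, 0, 0]]
    - [[0, 0, 0.012], [0, 0, 0]]
    - [[0, 0, 0.012], [0, 0, 0]]

```text
clock: 8.05
tcp_pos: [0.4241, 0.1768, 0.0082]
orientation: [-0.605, 2.979, 0.027]
contact_force: [0.4, -0.2, 0.4]
grip_width: 0.0003
gripper_force: 0.0
```

Run:
```python
from h import *
yaw=23; c=np.array([.4747,.1985,0])
plan(c-hd(yaw)*.033+[0,0,.009],ori(yaw,-6))
```

```text
t 8.05 shift [-0.088, 0.001, 0.0058] turn [-0.001, -0.0004, -0.0001] rows>= 0.4 j [-0.56, 0.48, 0.02, 2.29, 0.03, 0.27, 1.4]
```

Call:
apply_moves:
  rows:
    - [[0, 0, 0], [0, 0, 0]]
    - [[0, 0, 0], [0, 0, 0]]
    - [[-0.03, 0.001, 0.002], [0, 0, 0]]
    - [[-0.06, 0.001, 0.004], [0, 0, 0]]
    - [[-0.088, 0.001, 0.006], [0, 0, 0]]
    - [[-0.088, 0.001, 0.006], [0, 0, 0]]
  jaw: -0.4

```text
clock: 8.8
tcp_pos: [0.4452, 0.1861, 0.0091]
orientation: [-0.605, 2.978, 0.027]
contact_force: [-0.7, -1.0, -0.2]
grip_width: 0.0257
gripper_force: 0.0
```

Call:
apply_moves:
  rows:
    - [[0, 0, 0], [0, 0, 0]]
    - [[0, 0, 0], [0, 0, 0]]
    - [[0, 0, 0], [0, 0, 0]]
    - [[0, 0, 0], [0, 0, 0]]
  jaw: -1
  newtons: 50

```text
clock: 9.3
tcp_pos: [0.4442, 0.1856, 0.009]
orientation: [-0.605, 2.979, 0.027]
contact_force: [0.8, 0.2, 0.3]
grip_width: 0.0013
gripper_force: 48.9
```

Run:
```python
from h import *
plan([.4442,.1856,.05],ori(23,-6))
plan([.535,.205,.10],ori(23,20))
plan([.535,.205,.10],ori(23,54))
```

```text
t 9.3 shift [-0.0168, -0.0005, -0.1631] turn [-0.001, -0.0004, -0.0001] rows>= 0.7 j [-0.55, 0.49, 0.02, 2.24, 0.03, 0.3, 1.41]
t 9.3 shift [-0.4002, -0.0713, -0.3241] turn [-0.0009, 0.1441, -0.0003] rows>= 2.4 j [-0.55, 0.49, 0.02, 2.24, 0.03, 0.3, 1.41]
t 9.3 shift [-0.4002, -0.0713, -0.3241] turn [-0.0008, 0.3329, -0.0006] rows>= 5.6 j [-0.55, 0.49, 0.02, 2.24, 0.03, 0.3, 1.41]
```

Call:
apply_moves:
  rows:
    - [[-0.01, 0, -0.08], [0, 0, 0]]
    - [[-0.017, 0, -0.163], [0, 0, 0]]
    - [[-0.2, -0.035, -0.25], [0, 0.03, 0]]
    - [[-0.4, -0.071, -0.324], [0, 0.06, 0]]
    - [[-0.4, -0.071, -0.324], [0, 0.06, 0]]
    - [[-0.4, -0.071, -0.324], [0, 0.06, 0]]

```text
clock: 10.05
tcp_pos: [0.5343, 0.2047, 0.0993]
orientation: [0.608, -2.997, 0.031]
contact_force: [0.1, -0.6, -1.0]
grip_width: 0.001
gripper_force: 49.0
```

Run:
```python
from h import *
f=grab("wrist","w7"); 
for c in blobs(f,(140,40,60),(179,255,255),60)[:4]: print(cv2.boundingRect(c),cv2.contourArea(c))
for n in ("top","scene"):
  f=grab(n)
  for c in blobs(f,(140,50,60),(179,255,255),10,(250,150,300,225))[:3]: print(n,cv2.boundingRect(c),cv2.contourArea(c))
plan([.535,.205,.10],ori(23,54)); s=telemetry.get_obs(); print(s["grip_width"],s["tcp_pos"],proj(f,s["tcp_pos"]),proj(grab("top"),s["tcp_pos"]))
```

```text
(0, 78, 110, 157) 10393.5
(26, 278, 69, 53) 1220.5
(595, 372, 38, 28) 542.0
(313, 284, 16, 67) 434.0
scene (282, 150, 8, 6) 29.0
t 10.2 shift [-0.0079, -0.0011, -0.0044] turn [-0.0009, 0.2721, -0.0006] rows>= 4.6 j [-0.48, 0.51, 0.01, 1.86, -0.01, 0.86, 1.51]
0.0011019184890931144 [0.53300255 0.20443768 0.09908632] [276.60381628 156.29823962] [268.52644819 191.19172215]
```

Call:
apply_moves:
  rows:
    - [[-0.008, 0, -0.004], [0, 0.06, 0]]
    - [[-0.008, 0, -0.004], [0, 0.12, 0]]
    - [[-0.008, 0, -0.004], [0, 0.18, 0]]
    - [[-0.008, 0, -0.004], [0, 0.23, 0]]
    - [[-0.008, 0, -0.004], [0, 0.272, 0]]
    - [[-0.008, 0, -0.004], [0, 0.272, 0]]
    - [[-0.008, 0, -0.004], [0, 0.272, 0]]

```text
clock: 11.12
tcp_pos: [0.5367, 0.2058, 0.1011]
orientation: [0.439, -2.17, 0.226]
contact_force: [-0.3, 0.3, 0.7]
grip_width: 0.0014
gripper_force: 48.9
```

Run:
```python
from h import *
t=grab("top");s=grab("scene"); o=telemetry.get_obs()
plan([.535,.205,.047],ori(23,54)); print(o["tcp_pos"],o["grip_width"])
c=o["tcp_pos"]+hd(23)*.030; print("expected cup",c,proj(t,c),proj(s,c))
u,v=proj(s,c).astype(int); a=s["frame"][v-45:v+45,u-60:u+60,::-1]
u,v=proj(t,c).astype(int); b=t["frame"][v-45:v+45,u-60:u+60,::-1]
cv2.imwrite("pics/lay.png",cv2.resize(np.hstack([a,b]),None,fx=3.3,fy=4.4,interpolation=cv2.INTER_CUBIC))
```

```text
t 11.22 shift [-0.1728, 0.0005, 0.1387] turn [-0.0004, 0.0021, -0.0009] rows>= 0.9 j [-0.47, 1.0, 0.04, 1.22, -0.06, 1.86, 1.55]
[0.53709927 0.20592151 0.10233592] 0.0011109465512528578
expected cup [0.56471442 0.21764344 0.10233592] [264.25445132 180.60328119] [283.55735071 148.8095436 ]
```

View pics/lay.png

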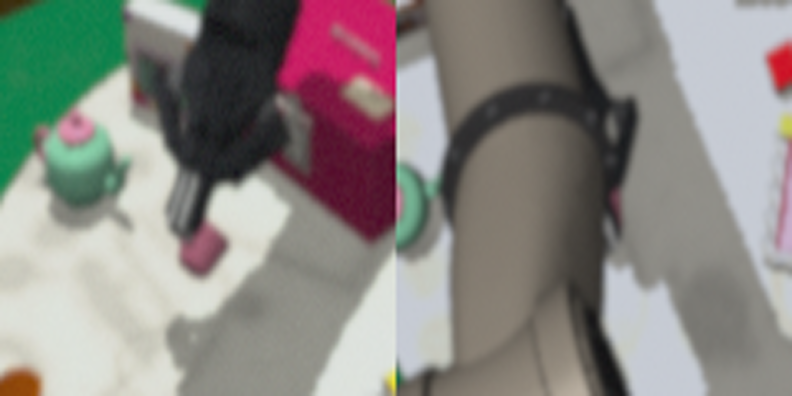

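Call:
apply_moves:
  rows:
    - [[-0.06, 0, 0.047], [0, 0, 0]]
    - [[-0.12, 0, 0.095], [0, 0.0, 0]]
    - [[-0.16, 0, 0.127], [0, 0, 0]]
    - [[-0.173, 0, 0.138], [0, 0, 0]]
    - [[-0.173, 0, 0.138], [0, 0, 0]]
    - [[-0.173, 0, 0.138], [0, 0, 0]]

```text
clock: 11.98
tcp_pos: [0.5342, 0.2045, 0.0475]
orientation: [0.437, -2.163, 0.227]
contact_force: [-1.5, -1.0, 13.2]
grip_width: 0.0013
gripper_force: 49.8
```

Call:
apply_moves:
  rows:
    - [[0.008, 0, -0.006], [0, 0, 0]]
    - [[0.008, 0, -0.006], [0, 0, 0]]

```text
clock: 12.22
tcp_pos: [0.5348, 0.2048, 0.0478]
orientation: [0.438, -2.167, 0.227]
contact_force: [-0.3, -0.3, 1.4]
grip_width: 0.0014
gripper_force: 49.1
```

Call:
apply_moves:
  rows:
    - [[0, 0, 0], [0, 0, 0]]
    - [[0, 0, 0], [0, 0, 0]]
    - [[0, 0, 0], [0, 0, 0]]
    - [[0.08, 0, -0.08], [0, 0, 0]]
    - [[0.2, 0, -0.2], [0, -0.05, 0]]
    - [[0.3, 0, -0.3], [0, -0.1, 0]]
    - [[0.35, 0, -0.35], [0, -0.15, 0]]
    - [[0.35, 0, -0.35], [0, -0.2, 0]]
    - [[0.35, 0, -0.35], [0, -0.25, 0]]
    - [[0.35, 0, -0.35], [0, -0.3, 0]]
  jaw: -0.4

```text
clock: 13.48
tcp_pos: [0.5526, 0.2128, 0.1714]
orientation: [-0.623, 3.069, -0.001]
contact_force: [0.4, 0.3, -0.1]
grip_width: 0.0258
gripper_force: 0.0
```

Run:
```python
from h import *
o=telemetry.get_obs(); print(o["tcp_pos"],o["joints"].round(2))
f=grab("wrist","w8")
for c in blobs(f,(140,40,60),(179,255,255),60)[:5]:
  print(cv2.boundingRect(c),cv2.contourArea(c),plane(f,*np.mean(c[:,0],0),.02).round(3))
print(proj(f,[.57,.22,.018]))
for n in ("top","scene"):
  f=grab(n)
  print(n,proj(f,[.57,.22,.018]))
  for c in blobs(f,(140,50,60),(179,255,255),10)[:12]:
    p=plane(f,*np.mean(c[:,0],0),.02)
    if abs(p[0]-.57)<.12 and abs(p[1]-.2)<.12: print(n,cv2.boundingRect(c),cv2.contourArea(c),p.round(3))
```

```text
[0.55263526 0.21276317 0.17136   ] [-0.49  0.4   0.01  1.83 -0.    0.9   1.5 ]
(0, 8, 154, 170) 12055.0 [ 0.564 -0.022  0.02 ]
(11, 275, 146, 52) 3519.0 [0.763 0.035 0.02 ]
(295, 174, 45, 33) 1074.5 [0.561 0.213 0.02 ]
(514, 278, 40, 33) 989.0 [0.575 0.459 0.02 ]
(90, 213, 49, 38) 927.0 [0.677 0.045 0.02 ]
[320.73749877 202.67865663]
top [267.44641129 181.40803006]
scene [286.75362154 172.55145354]
```

Run:
```python
import cv2,numpy as np
a=cv2.imread("pics/w8.png"); g=cv2.cvtColor(a,cv2.COLOR_BGR2HSV)
for v in range(160,222,2):
  print(v,''.join(("%x"%(g[v,u,2]//16)) if (g[v,u,1]>40 and g[v,u,0]>135) else ('.' if g[v,u,2]>150 else ',') for u in range(280,356)))
```

```text
160 ............................................................................
162 ...........................,,,,,,,,,..,,,...................................
164 ..........................,,,,,,,,,,,,,,,,,,................................
166 .........................,,,,,,,,,,,,,,,,,,,,,,,............................
168 ........................,,,,,,,,,,,,,,,,,,,,,,,,,...........................
170 .......................,,,,,,,,,,,,,,,,,,,,,,,,,,,,.........................
172 ....................,,,,,,,,,,,,,,,,,,,,,,,,,,,,,,,.........................
174 ...................,,,,,,,,,,55,5667777666,,,,,,,,,,........................
176 ..................,,,,,,,4455566679aaaaaaaaa99998766,,......................
178 ..................,,,,,,545656666789aaaaaaaaaaa9988766......................
180 .................,,,,,,,456556666667aaaaaaaaaaaa998876,.....................
182 ................,,,,,,,45677766666668aaaaaaaaaaa999876,.....................
184 ...............,,,,,,,45667887667666569aaaaaaaaaa998866,....................
186 ..............,,,,,,,44567888766788877aaaaa
[... 710 characters left out ...]
999aaaaaaaaaaaaaaaaaaaaaaaaaa9998766,...............
206 .....................................,,........a.aaaaa999887,...............
208 ............................................................................
210 ............................................................................
212 ............................................................................
214 ............................................................................
216 ............................................................................
218 ............................................................................
220 ............................................................................
```

The cup lies on its side with its mouth pointing away from the robot and the handle on top, visible as the stripe near (314,192). Next is the second handle grip.

Run:
```python
from h import *
f=grab("wrist"); h=hd(23); z=np.array([0,0,1.])
C=plane(f,317.5,203,.021); M=C-.014*(.961*h+.276*z)
print("M",M,"C",C,"width",np.linalg.norm(plane(f,294,202,.021)-plane(f,340,202,.021)))
H=plane(f,314.3,192,.045); print("handle lateral",(H-M)@hd(113),"along",(H-M)@h)
F=M-.014*(.961*h+.276*z); print("foot top edge px",proj(f,F+.014*(-.276*h+.961*z)),"rim top",proj(f,C+.022*(-.276*h+.961*z)),"rim bottom",proj(f,C+.022*(.276*h-.961*z)))
p=M-.0091*h+.0244*z+((H-M)@hd(113))*hd(113)*.8
print("TCP",p); plan(p+[0,0,.03],ori(23,-15)); plan(p,ori(23,-15))
```

```text
M [0.55498129 0.21007573 0.017136  ] C [0.56736576 0.21533263 0.021     ] width 0.042895213668565066
handle lateral -0.0023735829741907554 along -0.00356753407408766
foot top edge px [317.28721152 171.77349733] rim top [317.19873338 203.38053155] rim bottom [317.76015957 202.671391  ]
TCP [0.54734664 0.20477216 0.041536  ]
t 13.68 shift [0.0303, -0.0199, 0.3979] turn [-0.001, -0.0827, -0.0001] rows>= 1.6 j [-0.49, 0.41, 0.02, 1.83, -0.0, 0.91, 1.5]
t 13.68 shift [0.0305, -0.0195, 0.5179] turn [-0.001, -0.0827, -0.0001] rows>= 2.1 j [-0.49, 0.41, 0.02, 1.83, -0.0, 0.91, 1.5]
```

Call:
apply_moves:
  rows:
    - [[0.03, -0.02, 0.2], [0, -0.05, 0]]
    - [[0.03, -0.02, 0.35], [0, -0.083, 0]]
    - [[0.03, -0.02, 0.4], [0, -0.083, 0]]
    - [[0.028, -0.02, 0.45], [0, -0.083, 0]]
    - [[0.026, -0.02, 0.49], [0, -0.083, 0]]
    - [[0.026, -0.02, 0.518], [0, -0.083, 0]]
    - [[0.026, -0.02, 0.518], [0, -0.083, 0]]
    - [[0.026, -0.02, 0.518], [0, -0.083, 0]]

```text
clock: 14.68
tcp_pos: [0.5491, 0.2054, 0.0413]
orientation: [-0.574, 2.823, 0.072]
contact_force: [-0.3, -0.4, -0.7]
grip_width: 0.0255
gripper_force: 0.0
```

Call:
apply_moves:
  rows:
    - [[0, 0, 0], [0, 0, 0]]
    - [[0, 0, 0], [0, 0, 0]]
    - [[0, 0, 0], [0, 0, 0]]
    - [[0, 0, 0], [0, 0, 0]]
    - [[0, 0, 0], [0, 0, 0]]
  jaw: -1

```text
clock: 15.3
tcp_pos: [0.549, 0.2054, 0.0412]
orientation: [-0.574, 2.823, 0.072]
contact_force: [-0.6, 0.5, 4.6]
grip_width: 0.0011
gripper_force: 48.2
```

Run:
```python
from h import *
o=telemetry.get_obs(); print(o["tcp_pos"],np.degrees((ori(23,0).inv()*R.from_rotvec(o["orientation"])).as_rotvec()),o["joints"].round(2),o["contact_force"].round(1))
```

```text
[0.54898952 0.20543146 0.04117066] [  0.17114825 -15.16043892   0.01599991] [-0.5   0.5   0.02  2.12  0.04  0.26  1.46] [-0.6  0.5  4.6]
```

Run:
```python
from h import *
plan([.5,-.01,.2],ori(-9,-5))
```

```text
t 15.3 shift [0.333, -0.7189, -0.7463] turn [0.0302, 0.0552, 0.1752] rows>= 4.4 j [-0.5, 0.5, 0.02, 2.12, 0.04, 0.26, 1.46]
```

Call:
apply_moves:
  rows:
    - [[-0.01, 0, -0.16], [0, 0.02, 0]]
    - [[-0.01, -0.1, -0.35], [0, 0.05, 0.03]]
    - [[0.1, -0.3, -0.55], [0.015, 0.055, 0.08]]
    - [[0.2, -0.5, -0.7], [0.03, 0.055, 0.12]]
    - [[0.3, -0.7, -0.746], [0.03, 0.055, 0.175]]
    - [[0.333, -0.719, -0.746], [0.03, 0.055, 0.175]]
    - [[0.333, -0.719, -0.746], [0.03, 0.055, 0.175]]
    - [[0.333, -0.719, -0.746], [0.03, 0.055, 0.175]]

```text
clock: 16.3
tcp_pos: [0.4999, -0.0089, 0.1994]
orientation: [0.236, 3.046, -0.009]
contact_force: [-0.4, -0.2, -0.1]
grip_width: 0.0008
gripper_force: 47.9
```

Run:
```python
from h import *
f=grab("wrist","w9"); o=telemetry.get_obs(); print(o["tcp_pos"],o["gripper_force"],o["joints"].round(2))
for nm,lo,hi,z in (("yel",(20,100,80),(35,255,255),.0415),("pink",(150,60,100),(179,255,255),.005),("purp",(120,40,40),(149,255,255),.033)):
  for c in blobs(f,lo,hi,200)[:3]:
    r=cv2.minAreaRect(c); b=cv2.boxPoints(r)
    print(nm,cv2.contourArea(c),np.round([*r[0],*r[1],r[2]],1).tolist(),[plane(f,*p,z)[:2].round(4).tolist() for p in b])
im=f["frame"]
```

```text
[ 0.49999141 -0.00857869  0.19932716] 47.93624596204609 [-0.31  0.19  0.21  2.08 -0.02  0.8   1.33]
yel 807.0 [249.5, 276.5, 13.0, 69.0, 90.0] [[0.5904, -0.1353], [0.6017, -0.0638], [0.6176, -0.067], [0.6062, -0.1397]]
yel 383.5 [378.5, 276.5, 13.0, 33.0, 90.0] [[0.6144, 0.0171], [0.6198, 0.0514], [0.6361, 0.0502], [0.6306, 0.0153]]
yel 306.5 [16.4, 187.8, 36.5, 9.8, 57.7] [[0.4589, -0.3032], [0.4554, -0.2931], [0.487, -0.2898], [0.4908, -0.3002]]
pink 7921.0 [304.8, 235.9, 84.9, 159.0, 89.6] [[0.521, -0.1164], [0.5464, 0.0528], [0.6542, 0.0443], [0.6261, -0.1438]]
pink 1572.5 [603.0, 374.5, 49.0, 72.0, 90.0] [[0.8043, 0.2729], [0.8191, 0.367], [0.914, 0.3846], [0.898, 0.2833]]
purp 1161.0 [270.2, 225.9, 36.2, 42.2, 48.6] [[0.5491, -0.0975], [0.5242, -0.0593], [0.5571, -0.0413], [0.584, -0.0801]]
```

View pics/w9.png

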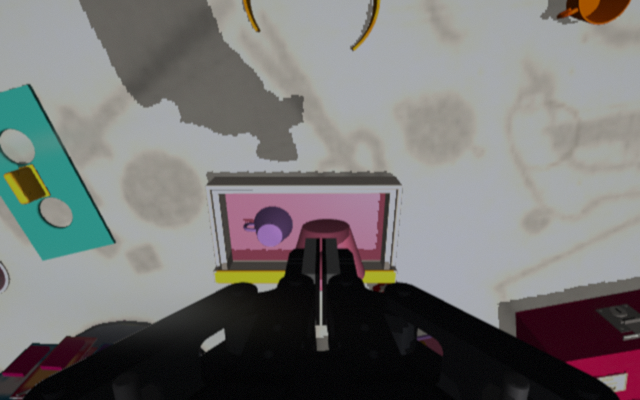

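The wrist view shows the case square to the tool, with the front wall at v≈180, the lip band at v 270–283 and u 215–397, and the purple foot near (270,235). The pink cup is held at (328,240), and the case yaw is about -9°.

```bash
cat >> h.py <<'E'
CY=-9.; CH=hd(CY); CL=hd(CY+90); CASE=np.array([.5677,-.0362,0.]); EMPTY=CASE+.038*CL; FULL=CASE-.038*CL
E
python3 - <<'E'
from h import *
f=grab("wrist"); print("full foot",proj(f,FULL+[0,0,.033]),"front wall corners",proj(f,CASE-.054*CH+.0975*CL+[0,0,.032]),proj(f,CASE-.054*CH-.0975*CL+[0,0,.032]))
p=EMPTY+.002*CH
plan(p+[0,0,.12],ori(CY,48)); plan(p+[0,0,.052],ori(CY,48)); print(EMPTY)
E
```

```text
full foot [267.54885688 233.8823078 ] front wall corners [403.4288005  184.14708269] [203.55980737 183.76170642]
t 16.4 shift [-0.2643, 0.0841, 0.3416] turn [-0.0003, 0.2943, 0.0011] rows>= 5.0 j [-0.31, 0.19, 0.21, 2.08, -0.02, 0.8, 1.33]
t 16.4 shift [-0.2408, 0.0841, 0.6126] turn [-0.0003, 0.2943, 0.0011] rows>= 5.0 j [-0.31, 0.19, 0.21, 2.08, -0.02, 0.8, 1.33]
[0.57364451 0.00133216 0.        ]
```

Call:
apply_moves:
  rows:
    - [[-0.1, 0.03, 0.1], [0, 0.055, 0]]
    - [[-0.2, 0.06, 0.2], [0, 0.11, 0]]
    - [[-0.264, 0.084, 0.3], [0, 0.165, 0]]
    - [[-0.264, 0.084, 0.34], [0, 0.22, 0]]
    - [[-0.264, 0.084, 0.34], [0, 0.27, 0]]
    - [[-0.264, 0.084, 0.34], [0, 0.294, 0]]
    - [[-0.264, 0.084, 0.34], [0, 0.294, 0]]
    - [[-0.264, 0.084, 0.34], [0, 0.294, 0]]

```text
clock: 17.4
tcp_pos: [0.5755, -0.0001, 0.1208]
orientation: [-0.179, -2.301, -0.08]
contact_force: [-0.2, 0.5, 0.1]
grip_width: 0.0009
gripper_force: 47.9
```

Run:
```python
from h import *
o=telemetry.get_obs(); print(o["tcp_pos"],o["joints"].round(2),o["gripper_force"],o["contact_force"].round(1))
p=EMPTY+.002*CH
plan(p+[0,0,.054],ori(CY,48))
s=grab("scene")
c=p-.0176*CH+[0,0,.1]; print("expect",proj(s,c))
for b in blobs(s,(140,50,60),(179,255,255),10): 
  x=cv2.boundingRect(b)
  if abs(x[0]-proj(s,c)[0])<40 and abs(x[1]-proj(s,c)[1])<40: print(x,cv2.contourArea(b))
```

```text
[ 5.75501772e-01 -8.98351288e-05  1.20782395e-01] [-0.13  0.92  0.18  1.3  -0.23  1.77  1.51] 47.92180835036561 [-0.2  0.5  0.1]
t 17.4 shift [-0.1978, 0.0043, 0.1795] turn [-0.0003, 0.0009, 0.0005] rows>= 1.1 j [-0.13, 0.92, 0.18, 1.3, -0.23, 1.77, 1.51]
expect [331.74125226 189.35089067]
(319, 200, 57, 47) 1277.5
(368, 167, 35, 24) 266.0
(325, 183, 17, 17) 189.0
(350, 182, 11, 11) 59.0
```

Call:
apply_moves:
  rows:
    - [[-0.06, 0.004, 0.055], [0, 0, 0]]
    - [[-0.12, 0.004, 0.11], [0, 0, 0]]
    - [[-0.17, 0.004, 0.155], [0, 0, 0]]
    - [[-0.19, 0.004, 0.172], [0, 0, 0]]
    - [[-0.194, 0.004, 0.176], [0, 0, 0]]
    - [[-0.194, 0.004, 0.176], [0, 0, 0]]

```text
clock: 18.2
tcp_pos: [0.5757, 0.0002, 0.0556]
orientation: [-0.18, -2.3, -0.08]
contact_force: [1.4, -0.2, -0.2]
grip_width: 0.0009
gripper_force: 47.9
```

Call:
apply_moves:
  rows:
    - [[-0.007, 0, 0.006], [0, 0, 0]]
    - [[-0.014, 0, 0.012], [0, 0, 0]]
    - [[-0.014, 0, 0.012], [0, 0, 0]]

```text
clock: 18.58
tcp_pos: [0.577, 0.0, 0.0528]
orientation: [-0.18, -2.302, -0.081]
contact_force: [4.7, -0.2, 9.4]
grip_width: 0.0014
gripper_force: 48.9
```

Call:
apply_moves:
  rows:
    - [[0.004, 0, -0.003], [0, 0, 0]]
    - [[0.004, 0, -0.003], [0, 0, 0]]

```text
clock: 18.82
tcp_pos: [0.5764, 0.0002, 0.0533]
orientation: [-0.18, -2.301, -0.081]
contact_force: [3.8, -0.9, 7.6]
grip_width: 0.0006
gripper_force: 48.6
```

Call:
apply_moves:
  rows:
    - [[0, 0, 0], [0, 0, 0]]
    - [[0, 0, 0], [0, 0, 0]]
    - [[0, 0, 0], [0, 0, 0]]
    - [[0.1, 0, -0.09], [0, 0, 0]]
    - [[0.25, 0, -0.22], [0, -0.05, 0]]
    - [[0.35, 0, -0.3], [0, -0.1, 0]]
    - [[0.4, 0, -0.35], [0, -0.15, 0]]
    - [[0.4, 0, -0.35], [0, -0.2, 0]]
    - [[0.4, 0, -0.35], [0, -0.267, 0]]
    - [[0.4, 0, -0.35], [0, -0.267, 0]]
  jaw: -0.4

```text
clock: 20.08
tcp_pos: [0.5706, 0.0009, 0.1852]
orientation: [0.244, 3.13, 0.001]
contact_force: [-0.5, -0.5, 0.2]
grip_width: 0.0259
gripper_force: 0.0
```

Run:
```python
from h import *
o=telemetry.get_obs(); print(o["tcp_pos"],o["joints"].round(2))
f=grab("wrist","w10"); print("exp foot",proj(f,EMPTY+[0,0,.033]),"purple",proj(f,FULL+[0,0,.033]))
g=cv2.cvtColor(f["frame"],cv2.COLOR_RGB2HSV)
u,v=proj(f,EMPTY+[0,0,.033]).astype(int)
for y in range(v-50,v+52,3): print(y,''.join("%x"%(g[y,x,2]//16) if g[y,x,1]>30 else '.' for x in range(u-55,u+57,2)))
```

```text
[0.57058295 0.00090379 0.18516832] [-0.3   0.36  0.23  1.88 -0.1   0.91  1.4 ]
exp foot [321.60133638 187.97098954] purple [239.6541674  187.94080024]
137 ........................................................
140 77777777777777777777777.................................
143 8888888888888888888888aaaaaaaaaaaaaaaaaaaababbbbb88862..
146 8888888888888888888888aaaaaaaaaaaaaaaaaaaaabbbbbb88863..
149 8888888888888888888888aaaaaaaaaaaaaaaaaaaaaababbb8885...
152 888888888888888888888aaaaaaaaaaaaaaaaaaaaaababbbba885...
155 8888888888888888899aaaaaabaaaaaaaaaaaaaabaaaaabba8885...
158 aa89999888889aa9aaaaaaaaaaaaaaaaaaaaaaaaaaabbabba8884...
161 baabaaaa9999aaaaaaaaaabaaaaaaaaaaaaaaaaaaaabbabbb8884...
164 aaabaaaaaaaaaaaaaaaaaaaaaaaaaaaaaaaaaaaaaaaaaaabb8884...
167 aaaaaaaaaaaaaaaaaaaaaaaaa97666679aaaaaaaaaaaabaa98873...
170 aaaaaaabaaaaaaaaaaaaaa96445555555569aaaaaaaaaaaaa8874...
173 7baaaaabaaaaaaaaaaab95445555555566667aaaaaaaaaaaa8873...
176 59baaaaaaaaaaaaaaaa9544555555666666666aaaaaaaaaaa8873...
179 56aaaaaaaaaaaaaaaaa44455555556666666667aaaaaaaaaa8873...
182 55aaaaaaaaaaaaaaaa844455579aaa
[... 424 characters left out ...]
aaaaaaa87aaaabaaaaaaaa885....
206 aaaaaaaaabaaaaaaaaaaaaa878aaaaaa99aaaaaaaaaaaaaa8785....
209 aaaaaaabaaaaaaaaaaaaaaa786aaaaaaaaaaaaaaaaaaaaaa8874....
212 aa999aaaaaa99a9aaaaa999877a99999aaaaa9999aaaaa998784....
215 78788877778777888878878878a7887887878877887788888874....
218 7887788787888888787877887988878888887787788888888873....
221 7788788878887787878887888878888778788888787877877873....
224 7888877888878887788778788888888888888878888788888773....
227 76766767777777776777777677677777767776666666666666......
230 77776767777777777777777777777777777777777777787888888888
233 bbbabbbbbbabbbbbbbaabbbbabbbbabbbbbbbabbabbbbbbbbbbbbbbb
236 bbabbabaaaaaaabbbbbbbbbbbbbaabbbbbbbbababaaabaaaabababba
```

Run:
```python
from h import *
f=grab("wrist","w11"); 
g=cv2.cvtColor(f["frame"],cv2.COLOR_RGB2HSV)
def circ(m,c0,r0):
    pass
u,v=proj(f,EMPTY+[0,0,.033])
roi=(slice(160,226),slice(290,360))
m=((g[...,2]<136)&(g[...,1]>30)).astype(np.uint8)
# dark wall ring of cup
sub=m[160:212,290:358]; ys,xs=np.nonzero(sub); 
n,l,st,ce=cv2.connectedComponentsWithStats(sub); i=1+np.argmax(st[1:,4]); print(st[i],ce[i]+[290,160])
x,y,w,h,_=st[i]; x+=290;y+=160
def rep(n,p): d=p-EMPTY; print(n,"dx %.1f dy %.1f mm"%(d@CH*1e3,d@CL*1e3))
rep("foot",plane(f,322.7,194.2,.033)); rep("rim (widest row ~188)",plane(f,x+w/2,188,.005)); rep("rim top edge-> centre",plane(f,x+w/2,y,.005)+.022*CH)
# purple foot
for c in blobs(f,(120,30,150),(150,255,255),60): 
  b=cv2.boundingRect(c); print("purple bright",b); d=plane(f,b[0]+b[2]/2,b[1]+b[3]/2,.033)-FULL; print(d@CH,d@CL)
for c in blobs(f,(20,100,80),(35,255,255),200)[:2]: b=cv2.boundingRect(c); print("lip",b,plane(f,b[0]+b[2]/2,b[1],.0415),"exp",CASE+.038*CH)
```

```text
[ 12   5  43  47 820] [321.80853659 181.3804878 ]
foot dx 7.2 dy 1.2 mm
rim (widest row ~188) dx 8.3 dy 2.3 mm
rim top edge-> centre dx 6.7 dy 2.2 mm
purple bright (337, 140, 27, 44)
-0.02310487573637159 0.10235669071078039
purple bright (228, 177, 28, 25)
0.0026874057857709387 0.0022247701659201618
lip (179, 228, 204, 17) [ 0.60487785 -0.04180337  0.0415    ] exp [ 0.60523216 -0.04214451  0.        ]
```

The pink cup now stands mouth-down in the bay with its handle towards the lip, about 5 mm too far back. I'll regrip it from above and slide it forward.

Run:
```python
from h import *
p=EMPTY+.0072*CH+.0015*CL
plan(p+[0,0,.07],ori(CY,0)); plan(p+[0,0,.014],ori(CY,0))
```

```text
t 20.18 shift [-0.0304, 0.008, 0.461] turn [0.0002, 0.0004, 0.0004] rows>= 1.8 j [-0.29, 0.37, 0.23, 1.87, -0.11, 0.92, 1.4]
t 20.18 shift [-0.0301, 0.0078, 0.685] turn [0.0002, 0.0004, 0.0004] rows>= 2.7 j [-0.29, 0.37, 0.23, 1.87, -0.11, 0.92, 1.4]
```

Call:
apply_moves:
  rows:
    - [[-0.03, 0.008, 0.2], [0, 0, 0]]
    - [[-0.03, 0.008, 0.4], [0, 0, 0]]
    - [[-0.03, 0.008, 0.46], [0, 0, 0]]
    - [[-0.03, 0.008, 0.5], [0, 0, 0]]
    - [[-0.03, 0.008, 0.55], [0, 0, 0]]
    - [[-0.03, 0.008, 0.6], [0, 0, 0]]
    - [[-0.03, 0.008, 0.65], [0, 0, 0]]
    - [[-0.03, 0.008, 0.68], [0, 0, 0]]
    - [[-0.03, 0.008, 0.68], [0, 0, 0]]
  jaw: 0.2
  newtons: 20

```text
clock: 21.3
tcp_pos: [0.5811, 0.0013, 0.0143]
orientation: [0.245, 3.131, -0.0]
contact_force: [0.1, 0.2, 0.0]
grip_width: 0.0513
gripper_force: 0.0
```

Call:
apply_moves:
  rows:
    - [[0, 0, 0], [0, 0, 0]]
    - [[0, 0, 0], [0, 0, 0]]
    - [[0, 0, 0], [0, 0, 0]]
    - [[0, 0, 0], [0, 0, 0]]
  jaw: -0.4

```text
clock: 21.8
tcp_pos: [0.5818, 0.0013, 0.0152]
orientation: [0.245, 3.129, 0.0]
contact_force: [-0.1, 0.4, 2.1]
grip_width: 0.0366
gripper_force: 19.7
```

Call:
apply_moves:
  rows:
    - [[0.007, 0, 0], [0, 0, 0]]
    - [[0.014, 0, 0], [0, 0, 0]]
    - [[0.021, 0, 0], [0, 0, 0]]
    - [[0.021, 0, 0], [0, 0, 0]]

```text
clock: 22.3
tcp_pos: [0.5767, 0.0022, 0.0151]
orientation: [0.245, 3.129, 0.0]
contact_force: [1.7, -0.1, 3.5]
grip_width: 0.0371
gripper_force: 20.1
```

Call:
apply_moves:
  rows:
    - [[0, 0, 0], [0, 0, 0]]
    - [[0, 0, 0], [0, 0, 0]]
    - [[0, 0, 0], [0, 0, 0]]
    - [[0, 0, -0.1], [0, 0, 0]]
    - [[0, 0, -0.3], [0, 0, 0]]
    - [[0, 0, -0.5], [0, 0, 0]]
    - [[0, 0, -0.7], [0, 0, 0]]
    - [[0, 0, -0.7], [0, 0, 0]]
    - [[0, 0, -0.7], [0, 0, 0]]
  jaw: 0.2

```text
clock: 23.42
tcp_pos: [0.5753, 0.0023, 0.1893]
orientation: [0.245, 3.131, 0.0]
contact_force: [-0.4, -0.4, -0.9]
grip_width: 0.0513
gripper_force: 0.0
```

Run:
```python
from h import *
f=grab("wrist","w12"); o=telemetry.get_obs(); print(o["tcp_pos"])
g=cv2.cvtColor(f["frame"],cv2.COLOR_RGB2HSV)
u,v=proj(f,EMPTY+[0,0,.033]).astype(int); print(u,v)
for y in range(v-30,v+44,3): print(y,''.join("%x"%(g[y,x,2]//16) if g[y,x,1]>30 else '.' for x in range(u-40,u+42,2)))
for c in blobs(f,(120,30,150),(150,255,255),60): 
  b=cv2.boundingRect(c); d=plane(f,b[0]+b[2]/2,b[1]+b[3]/2,.033)-FULL; print("purple",b,d@CH,d@CL)
for c in blobs(f,(20,100,80),(35,255,255),200)[:2]: b=cv2.boundingRect(c); print("lip",b,plane(f,b[0]+b[2]/2,b[1],.0375),"exp",CASE+.038*CH)
```

```text
[0.57486238 0.00224678 0.18852476]
319 182
152 88888888888888889abbbaaabbbaaaaababbbbbbb
155 889a8888888888999abaa9aabbaababaaabbbbbbb
158 abbbaa988889abaa8655555568aababaaababbbbb
161 bbbbbbabbaaaaa754555555556569aabbabbbbbba
164 abbabaabbbbba54555555566666668abababbbaba
167 baabaababbba5445555556666666668babaaabbbb
170 baabaabbbaa644555578999876666669bababbbbb
173 babbbbbaaba444558abababbba767667baaaabbbb
176 babbbbabaa844458bbaaabbabba87666abbaaaaba
179 abbbbbbbbb94447bababbbbbbbaa7767aaaaaaaba
182 bbbabbbbbba4449bbabbbbbbbbbb8668babbababa
185 abbbbbbbbbb7449bbbbbbbbbbbbb767abbabaabaa
188 ababbbaabbba646bbaabaaabbbba769aabbbaaaaa
191 bbaabbbbaaabb847bbbbbaaabba769abbababaaaa
194 bbbbbaaabbabbba669bbbbaba969abbaaababbbba
197 abbbabaaabbabbb8887989789ababbbbbbabbbaab
200 abbbabbbbbbbbaa887aaabaabbbbbbbaabbaaaab9
203 abbbbabbbbbabab986a9bbaabbbbbbbababaabba8
206 bbbaaaaabbbaaabaa8aaaaaaaabbaaaaaabbaaaaa
209 88888888888888888788888888888888888888888
212 88888888888888888888888888888888888887888
215 88788888888888888888888888888878888887888
218 88888888878888888888888888888888888888888
221 88788888888788888888888888888888888787777
224 66666776777777777777777777777777777777777
purple (334, 136, 27, 47) -0.021558329049438843 0.10173542476133735
purple (227, 175, 27, 23) 0.003951105592955543 0.0018022308219371598
lip (179, 224, 201, 17) [ 0.60694757 -0.04268812  0.0375    ] exp [ 0.60523216 -0.04214451  0.        ]
```

```bash
sed -i 's/CASE=np.array(\[.5677,-.0362,0.\])/CASE=np.array([.5677,-.0362,0.])+.0012*CH/' h.py
python3 - <<'E'
from h import *
plan([.45,-.31,.19],ori(5,0))
E
```

```text
t 23.48 shift [0.2991, -1.3115, -0.0056] turn [-0.0001, 0.0, -0.0775] rows>= 5.4 j [-0.3, 0.37, 0.24, 1.86, -0.11, 0.93, 1.4]
```

Call:
apply_moves:
  rows:
    - [[0.1, -0.25, 0], [0, 0, -0.02]]
    - [[0.2, -0.5, 0], [0, 0, -0.04]]
    - [[0.25, -0.75, 0], [0, 0, -0.06]]
    - [[0.3, -1, 0], [0, 0, -0.0775]]
    - [[0.3, -1, 0], [0, 0, -0.0775]]

```text
clock: 24.1
tcp_pos: [0.4594, -0.2373, 0.1882]
orientation: [0.125, -3.138, 0.001]
contact_force: [0.4, 1.1, -0.8]
grip_width: 0.0515
gripper_force: 0.0
```

Run:
```python
from h import *
o=telemetry.get_obs(); print(o["tcp_pos"],o["joints"].round(2))
plan([.45,-.31,.19],ori(5,0))
f=grab("wrist","w13")
for c in blobs(f,(75,80,60),(98,255,255),400)[:2]:
  r=cv2.minAreaRect(c); b=cv2.boxPoints(r); q=np.array([plane(f,*p,.004)[:2] for p in b])
  print("teal",np.round(b,1).tolist(),q.round(4).tolist(),"sides",np.linalg.norm(q-np.roll(q,1,0),axis=1).round(4),"mid",q.mean(0))
for c in blobs(f,(18,90,60),(36,255,255),60)[:3]:
  r=cv2.minAreaRect(c); b=cv2.boxPoints(r); q=np.array([plane(f,*p,.029)[:2] for p in b]); print("yel",np.round(b,1).tolist(),q.mean(0).round(4),np.linalg.norm(q-np.roll(q,1,0),axis=1).round(4))
```

```text
[ 0.45940422 -0.23732935  0.18818079] [ 0.1   0.28  0.3   2.   -0.1   0.88  2.11]
t 24.1 shift [0.0607, -0.2868, -0.007] turn [-0.0002, -0.0004, -0.0024] rows>= 1.2 j [0.1, 0.28, 0.3, 2.0, -0.1, 0.88, 2.11]
teal [[-0.0, 0.0], [249.0, 0.0], [249.0, 144.0], [0.0, 144.0]] [[0.3214, -0.533], [0.304, -0.3133], [0.4307, -0.311], [0.4502, -0.5573]] sides [0.131  0.2203 0.1266 0.247 ] mid [ 0.37657378 -0.42865921]
teal [[191.89999389648438, 99.0], [287.3999938964844, 95.19999694824219], [294.29998779296875, 264.8999938964844], [198.6999969482422, 268.79998779296875]] [[0.3923, -0.3662], [0.3815, -0.2753], [0.5595, -0.2587], [0.5726, -0.364]] sides [0.1803 0.0915 0.1787 0.1062] mid [ 0.47646682 -0.31607163]
yel [[234.89999389648438, 172.10000610351562], [252.60000610351562, 170.89999389648438], [255.3000030517578, 209.3000030517578], [237.6999969482422, 210.5]] [ 0.4723 -0.3086] [0.0378 0.0166 0.0377 0.0172]
yel [[509.20001220703125, 79.19999694824219], [621.0, 2.0], [639.9000244140625, 29.399999618530273], [528.0999755859375, 106.5999984741211]] [ 0.3309 -0.0321] [0.0307 0.1012 0.0291 0.1031]
yel [[604.2000122070312, 141.60000610351562], [639.0, 122.0], [641.0999755859375, 125.69999694824219], [606.2999877929688, 145.3000030517578]] [0.3914 0.0319] [0.0043 0.0322 0.0043 0.0323]
```

Run:
```python
from h import *
plan([.475,-.313,.12],ori(5.3,0))
```

```text
t 24.15 shift [-0.035, -0.3094, 0.2731] turn [-0.0002, -0.0002, -0.0037] rows>= 1.7 j [0.1, 0.28, 0.3, 1.99, -0.1, 0.88, 2.11]
```

Call:
apply_moves:
  rows:
    - [[-0.02, -0.2, 0.1], [0, 0, -0.0037]]
    - [[-0.035, -0.31, 0.27], [0, 0, -0.0037]]
    - [[-0.035, -0.31, 0.27], [0, 0, -0.0037]]
    - [[-0.035, -0.31, 0.27], [0, 0, -0.0037]]
    - [[-0.035, -0.31, 0.27], [0, 0, -0.0037]]
  jaw: -0.2

```text
clock: 24.78
tcp_pos: [0.4796, -0.3081, 0.1231]
orientation: [-0.158, 3.133, -0.0]
contact_force: [0.3, 0.8, -0.2]
grip_width: 0.0342
gripper_force: 0.0
```

Run:
```python
from h import *
o=telemetry.get_obs(); print(o["tcp_pos"],o["joints"].round(2),o["grip_width"])
f=grab("wrist","w14"); g=cv2.cvtColor(f["frame"],cv2.COLOR_RGB2HSV)
for c in blobs(f,(18,90,60),(36,255,255),60)[:2]:
  r=cv2.minAreaRect(c); b=cv2.boxPoints(r); q=np.array([plane(f,*p,.029)[:2] for p in b]); print("yel",np.round(b,1).tolist(),q.mean(0).round(4),np.linalg.norm(q-np.roll(q,1,0),axis=1).round(4))
# windows: non-teal holes
m=cv2.inRange(g,np.array((75,80,60)),np.array((98,255,255)))
cs,hi=cv2.findContours(m,cv2.RETR_CCOMP,cv2.CHAIN_APPROX_NONE)
for c,h in zip(cs,hi[0]):
  if cv2.contourArea(c)>300:
    (cx,cy),(a,b),an=cv2.fitEllipse(c); print("hole" if h[3]>=0 else "outer",round(cv2.contourArea(c)),(round(cx,1),round(cy,1)),(round(a,1),round(b,1)),plane(f,cx,cy,.004).round(4),cv2.boundingRect(c))
for y in (120,140,160,180,200): 
  r=np.flatnonzero(m[y]); print(y,r[0],r[-1],plane(f,r[0],y,.004)[:2].round(4),plane(f,r[-1],y,.004)[:2].round(4))
print("tcp proj at .029",proj(f,[*o["tcp_pos"][:2],.029]))
```

```text
[ 0.47959126 -0.30812095  0.12314672] [ 0.23  0.45  0.29  1.93 -0.18  0.78  2.3 ] 0.0342445766861236
yel [[306.0, 169.0], [325.0, 169.0], [325.0, 218.0], [306.0, 218.0]] [ 0.4731 -0.3127] [0.0379 0.0139 0.0379 0.0145]
yel [[598.0, 375.5], [607.0, 361.79998779296875], [646.5, 387.5], [637.5, 401.29998779296875]] [ 0.6195 -0.0219] [0.0522 0.0156 0.0513 0.0163]
outer 5793 (34.9, 194.2) (82.4, 132.7) [ 0.5033 -0.5431  0.004 ] (0, 147, 111, 111)
hole 370 (39.3, 182.6) (25.6, 32.3) [ 0.4929 -0.5381  0.004 ] (24, 163, 32, 37)
outer 21896 (315.9, 166.0) (125.6, 244.4) [ 0.4566 -0.3143  0.004 ] (255, 74, 122, 211)
hole 2305 (315.3, 215.1) (39.5, 91.0) [ 0.4984 -0.3108  0.004 ] (293, 167, 45, 85)
hole 1777 (315.5, 142.1) (47.4, 47.8) [ 0.4377 -0.3165  0.004 ] (292, 118, 48, 49)
outer 20010 (112.7, 49.0) (122.5, 264.9) [ 0.3853 -0.4705  0.004 ] (0, 0, 283, 143)
hole 830 (29.1, 104.7) (28.0, 40.2) [ 0.4314 -0.5372  0.004 ] (7, 88, 48, 33)
hole 650 (105.2, 41.0) (28.1, 34.7) [ 0.3805 -0.4755  0.004 ] (88, 20, 40, 37)
hole 1115 (140.0, 44.4) (43.1, 58.3) [ 0.3802 -0.4505  0.004 ] (113, 15, 52, 63)
120 1 374 [ 0.4451 -0.5605] [ 0.4162 -0.273 ]
140 3 373 [ 0.4607 -0.5616] [ 0.4315 -0.2715]
160 2 372 [ 0.477  -0.5652] [ 0.4473 -0.27  ]
180 0 371 [ 0.4939 -0.5697] [ 0.4637 -0.2685]
200 0 370 [ 0.5113 -0.5727] [ 0.4806 -0.2668]
tcp proj at .029 [320.7352307  202.87531318]
```

Run:
```python
from h import *
plan([.4755,-.3129,.05],ori(5.5,0));plan([.4755,-.3129,.012],ori(5.5,0))
```

```text
t 24.82 shift [0.0192, -0.0162, 0.293] turn [-0.0002, 0.0014, 0.0015] rows>= 1.2 j [0.23, 0.45, 0.29, 1.93, -0.18, 0.78, 2.3]
t 24.82 shift [0.0198, -0.0161, 0.445] turn [-0.0002, 0.0014, 0.0015] rows>= 1.8 j [0.23, 0.45, 0.29, 1.93, -0.18, 0.78, 2.3]
```

Call:
apply_moves:
  rows:
    - [[0.019, -0.016, 0.15], [0, 0, 0.0015]]
    - [[0.019, -0.016, 0.25], [0, 0, 0.0015]]
    - [[0.019, -0.016, 0.31], [0, 0, 0.0015]]
    - [[0.019, -0.016, 0.36], [0, 0, 0.0015]]
    - [[0.019, -0.016, 0.4], [0, 0, 0.0015]]
    - [[0.019, -0.016, 0.4], [0, 0, 0.0015]]
    - [[0.019, -0.016, 0.4], [0, 0, 0.0015]]

```text
clock: 25.7
tcp_pos: [0.4747, -0.3142, 0.0225]
orientation: [-0.147, 3.135, -0.001]
contact_force: [0.4, -0.1, -0.1]
grip_width: 0.0342
gripper_force: 0.0
```

Run:
```python
from h import *
o=telemetry.get_obs(); print(o["tcp_pos"])
plan([.4755,-.3129,.012],ori(5.5,0))
f=grab("wrist")
for c in blobs(f,(18,90,60),(36,255,255),60)[:2]: print(cv2.boundingRect(c))
print(proj(f,[.4755,-.3129,.029]))
```

```text
[ 0.47473388 -0.31424111  0.02253512]
t 25.7 shift [-0.0034, 0.0051, 0.0421] turn [-0.0002, 0.001, -0.0006] rows>= 0.2 j [0.29, 0.6, 0.24, 1.97, -0.25, 0.59, 2.36]
(308, 216, 31, 85)
[323.84211524 269.83625285]
```

Call:
apply_moves:
  rows:
    - [[-0.0034, 0.005, 0.02], [0, 0, 0]]
    - [[-0.0034, 0.005, 0.038], [0, 0, 0]]
    - [[-0.0034, 0.005, 0.04], [0, 0, 0]]
    - [[-0.0034, 0.005, 0.04], [0, 0, 0]]

```text
clock: 26.25
tcp_pos: [0.4751, -0.3127, 0.012]
orientation: [-0.147, 3.136, -0.0]
contact_force: [0.1, -0.8, -0.0]
grip_width: 0.0341
gripper_force: 0.0
```

Call:
apply_moves:
  rows:
    - [[0, 0, 0], [0, 0, 0]]
    - [[0, 0, 0], [0, 0, 0]]
    - [[0, 0, 0], [0, 0, 0]]
    - [[0, 0, 0], [0, 0, 0]]
    - [[0, 0, 0], [0, 0, 0]]
  jaw: -1
  newtons: 60

```text
clock: 26.88
tcp_pos: [0.4753, -0.3128, 0.0124]
orientation: [-0.147, 3.135, -0.001]
contact_force: [-0.1, 0.2, 5.1]
grip_width: 0.0086
gripper_force: 60.4
```

Run:
```python
from h import *
o=telemetry.get_obs(); Rc=R.from_rotvec(o["orientation"]); print(o["tcp_pos"],o["grip_width"],Rc.as_matrix().round(4).tolist())
d=Rc.inv().apply(np.array([.4755,-.3129,0])-o["tcp_pos"]); print("panel base in tool (mm)",d*1e3)
plan([.47,-.25,.16],ori(5.5-52,0))
```

```text
[ 0.47532004 -0.31283704  0.01235626] 0.008632163557853829 [[-0.9956, -0.0937, 0.0029], [-0.0937, 0.9956, -0.0003], [-0.0028, -0.0006, -1.0]]
panel base in tool (mm) [-0.1381185  -0.07242859 12.35674839]
t 26.88 shift [-0.0041, 0.2519, -0.5907] turn [0.0002, 0.0009, 0.2882] rows>= 4.8 j [0.3, 0.62, 0.23, 1.98, -0.25, 0.57, 2.36]
```

Call:
apply_moves:
  rows:
    - [[0, 0, -0.15], [0, 0, 0]]
    - [[0, 0.05, -0.35], [0, 0, 0.04]]
    - [[0, 0.15, -0.55], [0, 0, 0.1]]
    - [[0, 0.25, -0.59], [0, 0, 0.155]]
    - [[0, 0.35, -0.59], [0, 0, 0.21]]
    - [[0, 0.45, -0.59], [0, 0, 0.265]]
    - [[0, 0.55, -0.59], [0, 0, 0.32]]
    - [[0, 0.65, -0.59], [0, 0, 0.375]]
    - [[0, 0.65, -0.59], [0, 0, 0.375]]

```text
clock: 28.0
tcp_pos: [0.4591, -0.1488, 0.159]
orientation: [1.615, 2.694, 0.002]
contact_force: [-0.5, -0.1, -0.2]
grip_width: 0.0088
gripper_force: 59.8
```

Run:
```python
from h import *
o=telemetry.get_obs(); print(o["tcp_pos"],o["joints"].round(2),o["grip_width"])
print(CASE)
# tool x -> case +y, tool y -> case +x ; phi = rot about case y (front up)
def pan(phi): return R.from_euler('z',CY*D)*R.from_euler('y',phi*D)*ori(-90,0)
def tcp(xB,zB,phi,dy=0):
    # back underside corner at case x xB, height zB above ledge (z=.028)
    o=pan(phi); up=-o.apply([0,0,1]); back=o.apply([0,1,0])
    return CASE+CH*xB+CL*dy+[0,0,.028+zB]-.046*back+.0124*up, o
p,oo=tcp(.030,.030,0); print(p,oo.apply([1,0,0]),CL,oo.apply([0,1,0]),CH)
plan(p+[0,0,.04],oo)
open("h.py","a").write('''
def pan(phi): return R.from_euler('z',CY*D)*R.from_euler('y',phi*D)*ori(-90,0)
def tcp(xB,zB,phi,dy=0):
    o=pan(phi); up=-o.apply([0,0,1]); back=o.apply([0,1,0])
    return CASE+CH*xB+CL*dy+[0,0,.028+zB]-.046*back+.0124*up, o
''')
```

```text
[ 0.4591368  -0.14876639  0.15898292] [-0.32  0.29  0.61  2.11 -0.23  0.8   0.92] 0.008838300242966446
[ 0.56888523 -0.03638772  0.        ]
[ 0.55308221 -0.03388477  0.0704    ] [1.56434465e-01 9.87688341e-01 1.23259516e-32] [0.15643447 0.98768834 0.        ] [ 9.87688341e-01 -1.56434465e-01  1.22464680e-16] [ 0.98768834 -0.15643447  0.        ]
t 28.0 shift [0.2283, 0.5477, 0.1951] turn [0.0004, -0.0002, 0.2061] rows>= 3.5 j [-0.32, 0.29, 0.61, 2.11, -0.23, 0.8, 0.92]
```

Run:
```python
from h import *
p,o=tcp(.018,.04,14,.001); print(p); plan(p,o)
```

```text
[ 0.54569886 -0.0317029   0.09116007]
t 28.0 shift [0.2499, 0.5257, 0.272] turn [0.0754, 0.025, 0.2051] rows>= 3.7 j [-0.32, 0.29, 0.61, 2.11, -0.23, 0.8, 0.92]
```

Call:
apply_moves:
  rows:
    - [[0.06, 0.13, 0], [0, 0, 0.05]]
    - [[0.12, 0.26, 0], [0.02, 0.005, 0.1]]
    - [[0.19, 0.4, 0.05], [0.04, 0.012, 0.15]]
    - [[0.25, 0.526, 0.1], [0.075, 0.025, 0.205]]
    - [[0.25, 0.526, 0.2], [0.075, 0.025, 0.205]]
    - [[0.25, 0.526, 0.25], [0.075, 0.025, 0.205]]
    - [[0.25, 0.526, 0.25], [0.075, 0.025, 0.205]]
    - [[0.25, 0.526, 0.25], [0.075, 0.025, 0.205]]

```text
clock: 29.0
tcp_pos: [0.5468, -0.035, 0.0982]
orientation: [-2.247, -1.911, 0.23]
contact_force: [-0.5, 0.1, -0.9]
grip_width: 0.0088
gripper_force: 59.9
```

Run:
```python
from h import *
f=grab("wrist","w15"); ob=telemetry.get_obs(); print(ob["tcp_pos"],ob["joints"].round(2))
# where panel features should appear vs seen
Rc=R.from_rotvec(ob["orientation"]); P=lambda x,y,z: ob["tcp_pos"]+Rc.apply([x,y,z])
print("pred window centres",proj(f,P(.038,0,.0084)),proj(f,P(-.038,0,.0084)),"corners",[proj(f,P(a*.089,b*.046,.0084)).round(0).tolist() for a in(1,-1) for b in (1,-1)])
g=cv2.cvtColor(f["frame"],cv2.COLOR_RGB2HSV); m=cv2.inRange(g,np.array((75,80,60)),np.array((98,255,255)))
cs,hi=cv2.findContours(m,cv2.RETR_CCOMP,cv2.CHAIN_APPROX_NONE)
for c,h in zip(cs,hi[0]):
  if cv2.contourArea(c)>300: print("hole" if h[3]>=0 else "outer",round(cv2.contourArea(c)),cv2.boundingRect(c),np.round(cv2.fitEllipse(c)[0],1))
for q in ((.03,.006),(.036,.003),(.0455,.0015)):
  p,o=tcp(*q,14,.001); plan(p,o)
```

```text
[ 0.54701908 -0.03475731  0.09836188] [-0.48  0.65  0.64  1.83 -0.44  1.07  0.22]
pred window centres [321.70643778 176.28926729] [321.66159286 317.82458215] corners [[432.0, 57.0], [212.0, 57.0], [402.0, 395.0], [241.0, 395.0]]
outer 39238 (212, 63, 218, 229) [320.3 162.7]
hole 4774 (281, 140, 80, 78) [320.5 178.3]
t 29.05 shift [0.0113, 0.0788, 0.1504] turn [0.0014, -0.0005, -0.0011] rows>= 0.7 j [-0.48, 0.65, 0.64, 1.83, -0.44, 1.07, 0.22]
t 29.05 shift [0.0114, 0.105, 0.1564] turn [0.0014, -0.0005, -0.0011] rows>= 0.8 j [-0.48, 0.65, 0.64, 1.83, -0.44, 1.07, 0.22]
t 29.05 shift [0.0115, 0.1433, 0.1532] turn [0.0014, -0.0005, -0.0011] rows>= 0.8 j [-0.48, 0.65, 0.64, 1.83, -0.44, 1.07, 0.22]
```

Call:
apply_moves:
  rows:
    - [[0.017, 0.03, 0.05], [0.0014, 0, -0.001]]
    - [[0.017, 0.06, 0.1], [0.0014, 0, -0.001]]
    - [[0.017, 0.079, 0.14], [0.0014, 0, -0.001]]
    - [[0.017, 0.079, 0.15], [0.0014, 0, -0.001]]
    - [[0.017, 0.079, 0.15], [0.0014, 0, -0.001]]

```text
clock: 29.68
tcp_pos: [0.5572, -0.0318, 0.0559]
orientation: [-2.24, -1.912, 0.237]
contact_force: [-0.1, -0.0, -0.2]
grip_width: 0.0088
gripper_force: 59.9
```

Run:
```python
from h import *
ob=telemetry.get_obs(); Rc=R.from_rotvec(ob["orientation"]); print(ob["tcp_pos"],ob["contact_force"].round(1))
B=ob["tcp_pos"]+Rc.apply([0,.046,.0124])-CASE; print("B x,y,z",B@CH*1e3,B@CL*1e3,B[2]*1e3-28)
f=grab("wrist")
for c in blobs(f,(20,100,80),(35,255,255),60)[:4]: print("yel",cv2.boundingRect(c))
print("lip edge ends pred",proj(f,CASE+.038*CH+.0975*CL+[0,0,.0415]),proj(f,CASE+.038*CH+.03*CL+[0,0,.0415]),proj(f,CASE+.054*CH+.0975*CL+[0,0,.0415]))
for q in ((.036,.0035),(.0455,.0015)):
  p,o=tcp(*q,14,.0025); plan(p,o)
```

```text
[ 0.55716284 -0.03178632  0.05585192] [-0.1 -0.  -0.2]
B x,y,z 29.282279727937233 2.68898134795712 4.595742486050561
yel (430, 44, 65, 260)
yel (304, 222, 33, 90)
yel (428, 329, 24, 27)
yel (15, 117, 34, 9)
lip edge ends pred [454.03458471  38.87164682] [437.23287654 202.96262145] [498.70843926  36.74796399]
t 29.73 shift [-0.001, 0.0266, -0.0005] turn [-0.0006, -0.0002, -0.0002] rows>= 0.1 j [-0.45, 0.72, 0.6, 1.82, -0.48, 1.02, 0.24]
t 29.73 shift [-0.001, 0.0654, -0.002] turn [-0.0006, -0.0002, -0.0002] rows>= 0.3 j [-0.45, 0.72, 0.6, 1.82, -0.48, 1.02, 0.24]
```

Call:
apply_moves:
  rows:
    - [[-0.005, 0.013, 0], [0, 0, 0]]
    - [[-0.005, 0.027, -0.001], [0, 0, 0]]
    - [[-0.005, 0.04, -0.001], [0, 0, 0]]
    - [[-0.005, 0.053, -0.002], [0, 0, 0]]
    - [[-0.005, 0.065, -0.002], [0, 0, 0]]
    - [[-0.005, 0.065, -0.002], [0, 0, 0]]

```text
clock: 30.48
tcp_pos: [0.5731, -0.0353, 0.0525]
orientation: [-2.24, -1.912, 0.236]
contact_force: [-0.4, 1.1, -0.4]
grip_width: 0.009
gripper_force: 59.9
```

```bash
cat >> h.py <<'E'
def bst():
    ob=telemetry.get_obs(); Rc=R.from_rotvec(ob["orientation"])
    B=ob["tcp_pos"]+Rc.apply([0,.046,.0124])-CASE; C=ob["tcp_pos"]+Rc.apply([0,0,.0124])-CASE
    z=-Rc.apply([0,0,1]); print("B %.1f %.1f %.1f"%(B@CH*1e3,B@CL*1e3,B[2]*1e3-28),"C %.1f %.1f"%(C@CH*1e3,C[2]*1e3-28),"phi",np.degrees(np.arctan2(z@CH,z[2])).round(2),"roll",np.degrees(z@CL).round(2),"F",ob["contact_force"].round(1),ob["clock"])
E
python3 - <<'E'
from h import *
bst()
for q in ((.0455,.001,8),(.0458,.0005,3),(.046,0,0)):
  p,o=tcp(*q,.0015); plan(p,o)
E
```

```text
B 45.6 1.7 1.3 C 1.0 12.5 phi 14.1 roll -0.03 F [-0.4  1.1 -0.4] 30.475
t 30.48 shift [-0.0008, -0.0042, 0.021] turn [-0.0339, -0.0002, -0.0001] rows>= 0.6 j [-0.43, 0.75, 0.6, 1.78, -0.49, 1.03, 0.24]
t 30.48 shift [-0.0008, -0.0045, 0.0391] turn [-0.0617, -0.0002, -0.0001] rows>= 1.0 j [-0.43, 0.75, 0.6, 1.78, -0.49, 1.03, 0.24]
t 30.48 shift [-0.0008, -0.0036, 0.0509] turn [-0.0783, -0.0002, -0.0001] rows>= 1.3 j [-0.43, 0.75, 0.6, 1.78, -0.49, 1.03, 0.24]
```

Call:
apply_moves:
  rows:
    - [[-0.0008, -0.001, 0.01], [-0.017, 0, 0]]
    - [[-0.0008, -0.001, 0.021], [-0.034, 0, 0]]
    - [[-0.0008, -0.001, 0.03], [-0.048, 0, 0]]
    - [[-0.0008, -0.001, 0.036], [-0.058, 0, 0]]
    - [[-0.0008, -0.001, 0.036], [-0.058, 0, 0]]

```text
clock: 31.1
tcp_pos: [0.5698, -0.035, 0.044]
orientation: [-2.351, -2.007, 0.064]
contact_force: [-0.7, -0.2, -0.4]
grip_width: 0.0087
gripper_force: 59.9
```

Run:
```python
from h import *
bst()
for q in ((.0464,.001,0),(.0464,0,0)):
  p,o=tcp(*q,.0015); plan(p,o)
```

```text
B 45.7 1.5 0.7 C -0.2 3.6 phi 3.71 roll -0.05 F [-0.7 -0.2 -0.4] 31.1
t 31.1 shift [-0.0002, -0.0003, 0.0105] turn [-0.0206, -0.0003, -0.0002] rows>= 0.3 j [-0.47, 0.67, 0.59, 1.93, -0.53, 0.78, 0.28]
t 31.1 shift [-0.0002, -0.0, 0.0145] turn [-0.0206, -0.0003, -0.0002] rows>= 0.3 j [-0.47, 0.67, 0.59, 1.93, -0.53, 0.78, 0.28]
```

Call:
apply_moves:
  rows:
    - [[0, 0, 0.005], [-0.01, 0, 0]]
    - [[0, 0, 0.01], [-0.02, 0, 0]]
    - [[0, 0, 0.0145], [-0.0206, 0, 0]]
    - [[0, 0, 0.0145], [-0.0206, 0, 0]]

```text
clock: 31.6
tcp_pos: [0.5704, -0.0351, 0.0405]
orientation: [-2.389, -2.04, -0.001]
contact_force: [-0.2, 0.2, 0.8]
grip_width: 0.0084
gripper_force: 60.0
```

Run:
```python
from h import *
bst()
```

```text
B 47.3 1.5 0.1 C 1.3 0.1 phi -0.01 roll -0.04 F [-0.2  0.2  0.8] 31.6
```

Call:
apply_moves:
  rows:
    - [[0, 0, 0.003], [0, 0, 0]]
    - [[0, 0, 0.005], [0, 0, 0]]
    - [[0, 0, 0.005], [0, 0, 0]]

```text
clock: 31.98
tcp_pos: [0.5706, -0.0351, 0.0403]
orientation: [-2.389, -2.039, -0.003]
contact_force: [-5.6, 1.2, 14.3]
grip_width: 0.0084
gripper_force: 62.1
```

Call:
apply_moves:
  rows:
    - [[0, 0, 0], [0, 0, 0]]
    - [[0, 0, 0], [0, 0, 0]]
    - [[0, 0, 0], [0, 0, 0]]
  jaw: -0.3

```text
clock: 32.35
tcp_pos: [0.5703, -0.0351, 0.0389]
orientation: [2.389, 2.04, 0.001]
contact_force: [0.7, -0.4, 0.2]
grip_width: 0.0294
gripper_force: 0.0
```

Call:
apply_moves:
  rows:
    - [[0, 0, -0.1], [0, 0, 0]]
    - [[0, 0, -0.3], [0, 0, 0]]
    - [[0, 0, -0.5], [0, 0, 0]]
    - [[0, 0, -0.7], [0, 0, 0]]
    - [[0, 0, -0.8], [0, 0, 0]]
    - [[0, 0, -0.8], [0, 0, 0]]
    - [[0, 0, -0.8], [0, 0, 0]]

```text
clock: 33.22
tcp_pos: [0.5694, -0.0349, 0.238]
orientation: [-2.388, -2.04, 0.0]
contact_force: [-1.0, -0.5, -0.4]
grip_width: 0.0298
gripper_force: 0.0
```

Run:
```python
from h import *
f=grab("wrist","w16"); ob=telemetry.get_obs(); print(ob["tcp_pos"])
g=cv2.cvtColor(f["frame"],cv2.COLOR_RGB2HSV); m=cv2.inRange(g,np.array((75,80,60)),np.array((98,255,255)))
cs,hi=cv2.findContours(m,cv2.RETR_CCOMP,cv2.CHAIN_APPROX_NONE)
d=lambda p: (round((p-CASE)@CH*1e3,1),round((p-CASE)@CL*1e3,1))
for c,h in zip(cs,hi[0]):
  if cv2.contourArea(c)>150:
    e=cv2.fitEllipse(c); print("hole" if h[3]>=0 else "outer",round(cv2.contourArea(c)),cv2.boundingRect(c),np.round(e[0],1),np.round(e[1],1),d(plane(f,*e[0],.032)))
o=max(cs,key=cv2.contourArea); r=cv2.minAreaRect(o); b=cv2.boxPoints(r); print("corners",[d(plane(f,*p,.032)) for p in b],r[2])
for nm,lo,hi_ in (("pink",(150,40,120),(179,255,255)),("purple",(120,30,120),(149,255,255))):
  for c in blobs(f,lo,hi_,100):
    if 150<cv2.boundingRect(c)[0]<450: e=cv2.boundingRect(c); print(nm,e,d(plane(f,e[0]+e[2]/2,e[1]+e[3]/2,.033)))
print("lip pred",[proj(f,CASE+.038*CH+k*CL+[0,0,.0415]).round(0).tolist() for k in (.0975,-.0975)],[cv2.boundingRect(c) for c in blobs(f,(20,100,80),(35,255,255),100)])
```

```text
[ 0.5692371  -0.03490727  0.23774599]
outer 2636 (585, 134, 55, 107) [618.4 170. ] [ 46.  116.6] (np.float64(321.9), np.float64(4.4))
outer 12027 (277, 89, 82, 161) [318. 164.] [ 86.2 197.7] (np.float64(-3.2), np.float64(11.2))
hole 1404 (305, 157, 34, 68) [321.5 195. ] [30.2 72. ] (np.float64(0.6), np.float64(-23.5))
hole 1002 (304, 121, 37, 37) [321.7 139. ] [35.2 36.4] (np.float64(0.8), np.float64(37.9))
corners [(np.float64(-44.5), np.float64(87.9)), (np.float64(37.6), np.float64(87.8)), (np.float64(43.0), np.float64(-88.5)), (np.float64(-51.1), np.float64(-88.5))] 90.0
pink (393, 57, 37, 41) (np.float64(90.6), np.float64(98.6))
pink (308, 123, 31, 28) (np.float64(2.7), np.float64(40.0))
purple (310, 196, 24, 26) (np.float64(1.2), np.float64(-39.4))
lip pred [[360.0, 78.0], [354.0, 260.0]] [(490, 261, 150, 119), (355, 81, 21, 161), (315, 159, 14, 36)]
```

Run:
```python
from h import *
print(job.hand_in())
```

```text
the job is handed in; nothing more can be done
None
```

I turned the pink cup over into the empty bay, closed the case with the teal panel under the lip, and handed the job in at about 33 s. The last wrist readings put the panel within about 1 mm of centre, pressed level at ledge height, with a cup's foot in each window and the gripper clear. The hand-in returned no verdict.

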